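# Gauge the machined parts, then box them

## Robot

A 7-joint arm with a two-finger parallel gripper is mounted at the origin on the work surface. World frame = base frame: x ahead of the robot, y to its left, z up, the work surface at z = 0. Lengths are in m, angles in rad, forces in N, time in s.
With the tool pointing down it reaches from about 0.4 to 0.925 m from the base axis. Payload 5.6 kg.
Tool frame: the origin (TCP) lies midway between the tips of the shut fingers; the grasp point (between the pads) lies manip.hold_point_z behind it (manip.hold_point_z is the distance from the TCP to the grasp point, in m); z points along the fingers, y is the line along which they close (so a half turn about z gives the same grasp; the last joint's range is limited). The gripper opens to 85 mm and grips with 20 to 120 N. Pads are 22 mm wide; open, the fingers measure 114 mm over their backs; the gripper's body (76 mm by 85 mm) begins 54 mm behind the grasp point. The pads swing forward as they close: fully open they stand 13 mm farther back than shut.
Start: joints at [1.247, 0.468, -0.012, 1.603, 0.006, 1.071, -0.056], TCP at [0.18, -0.625, 0.231] pointing down, gripper open.
Joint ranges: [-2.53, 2.53], [-0.31, 2.02], [-1.57, 1.55], [0.28, 2.44], [-1.29, 4.43], [0.15, 1.84], [-2.92, 2.92]. Speed limits (rad/s): [2.57, 2.57, 3.14, 3.14, 3.14, 3.14, 3.14].

## Interface

Orientations are given as a unit quaternion [x, y, z, w].
In Python, from station import telemetry, snapshot, workorder, outline_of, manip gives the robot as it stands.
- The arm moves only by the tool step_arm, never from a script. Its argument "commands" is one flat list of numbers, 4 for each row, row after row: the shift along the tool's x, y, z scaled (see below), then the turn about the tool's z scaled (see below). In form: [tx, ty, tz, spin, tx, ty, tz, spin, ...]. A call has 1 to 12 rows; each row is the pose to reach, as a shift and turn from the pose commanded when the call began, along the tool's axes at that moment, turning the shorter way round; what a row does not reach only later rows make up. The controller multiplies each number of a shift by 150 mm and each number of a turn by pi rad. A row lasts 1/10 s, in which the tool goes at most 50 mm and 8.59 degrees, less where a joint would pass 70% of its speed; a pose out of reach is approached as far as the arm can. A call with a number of a shift or a turn outside -1 to 1 is refused whole. A call with a gripper value outside its range is refused whole. "jaw" is the opening, from 0 (shut) to 1 (fully open), set as the call begins (left out, the last holds). The fingers move at their own pace and stop on an object; the grip force is fixed at half the most. Time passes only in rows, so rows that repeat a pose let the fingers close. It gives the time, the measured TCP pose, the force, the opening and the grip force at its end, in the units of the state.
- telemetry.state(): the state, without advancing time (a new reading comes with each control period).
- snapshot(name): name is "scene" or "top" or "wrist"; returns a dict with "frame" (400x640x3 uint8, blue, green, red), "camera_matrix" (3x3 intrinsics, pixels), "D" ([k1, k2, p1, p2, k3] as OpenCV has them; the pictures are not rectified), "rvec" (rotation vector, rad) and "tvec" (3), from world to camera coordinates, as OpenCV has them; the wrist camera has in their place "hand_eye" (4x4, takes a point from camera to tool coordinates, whose origin is the TCP and whose axes are the flange's). Camera axes: x right, y down, z forward; pixel columns grow to the right and rows downward; lengths in m; the calibration is good to about 2 mm. A picture is of the moment at which its call begins: read the wrist's pose just before it. There is no depth.
- workorder.hand_in(): hands the job in; it is judged then, once.
Trained networks look in the newest picture that a camera, given by its name, has taken for a name from the list of things; names that differ only in an ending like _2 or _b are one class to them, and where a whole thing is asked for, a point or a joint stands for the part that bears it (a point fixed in the world has none). Each returns a list of dicts, best first, with "score" (0 to 1); they miss things now and then, are a little off and sometimes report something else, mostly with a low value. They report only what shows in the picture. A call takes as long as a camera call.
- outline_of(camera, target): "mask" (400x640 bool, what is visible of it) and "rect" ([left, top, right, bottom] in pixels, round what is visible of it).
The state is a dict: "time": time; "joints": joint angles; "dq": joint speeds; "effort": joint torques, N m; "ee_pos": TCP position; "ee_rot": TCP orientation; "force": force on the tool from outside, world axes, zero at the start; "moment": the same for the moment, N m; "width": finger opening in m; "finger_force": force on a finger pad.
Only numpy, scipy, OpenCV 4.12 (cv2) and the standard library are available. Lean on these libraries where they do the work, as an engineer would, in place of code of your own. Each camera call takes 0.05 s, during which the arm holds its last target. There are 200 camera calls.

## Task

Take the bridge gauge from its rubber pad and, going from the thinnest part to the tallest, stand it squarely over each machined metal part where it is on the surface plate, gently, legs down on the plate and its sprung foot on the middle of the part's top, and let it rest there about a second so that it reads the part's height. Then stand the gauge back in the middle of its pad, set all these parts upright (as they stood) and side by side on the floor of the open grey box, and slowly lower its lid until it is fully closed; leave the other things on the bench where they are.

Things in the scene. Friction and masses are not known exactly. Their poses are not given: they have to be found in the camera images.
- plate: fixed dark steel surface plate, 340 x 400 x 20; origin under its centre, its top 20 above that; carries the parts
- pad: fixed black rubber pad for the gauge, 120 x 170 x 6; origin under its centre, top 6 above that
- gauge: loose bridge height gauge, 0.43 kg, 126 high: two aluminium legs (50 along x, 14 thick, centred at y = +-50, clear gap of 86 between them, 64 clear under the bridge), a bridge 40 x 114 from z = 64 to 80, a black grip block on top of the middle (26 along x, 30 along y, from z = 80 to 126), a white-faced dial on the -x side. Origin midway between the undersides of the legs, z up
- foot_tip (a point): underside of the gauge's sprung foot, a disc of 14 diameter on the gauge's vertical axis, halfway between the legs
- foot (a joint): lift of the gauge's sprung foot in m: 0 when level with the undersides of the legs (fully down), so with the legs on the plate it reads the height of the part under the foot; springs down with 1 to 2.5 N; up to 0.055
- strip: flat steel strip, 70 (x) x 30 (y) x 16 high; the thinnest part; origin in the middle of its underside (may be absent)
- slug: plain upright steel cylinder, 36 diameter, 26 high; origin in the middle of its underside (may be absent)
- block: aluminium block, 46 (x) x 38 (y) x 36 high; origin in the middle of its underside (may be absent)
- hub: aluminium hub standing on its flange: flange 50 diameter and 12 high, boss 30 diameter above it, 46 high in all; the tallest part; origin in the middle of the flange's underside (may be absent)
- crate: fixed grey plastic box, 200 (x) x 300 (y) x 60 high, walls and floor 5 thick, open on top; origin under its centre; hinge of the lid along its +x rim
- lid (a joint): angle in rad of the box's lid about the hinge: 0 closed flat on the rim, 1.57 upright, larger leaning away to +x; the hinge is stiff and the lid stays where it is left. The lid is a flat panel 6 thick, 200 from hinge to free edge and 300 wide
- lid_handle (a point): grip point of the small knob on the lid's outer (upper) face near its free edge, 35 out from the face
- lid_hinge (a point): middle of the lid's hinge line, at the box's +x rim
- jar: bystander: small amber glass jar with a black cap, 30 diameter, 42 high, standing on the plate; origin under its centre
- wrench: bystander: wrench lying on the right
- screwdriver: bystander: screwdriver lying at the far side
- oil: bystander: bottle, 56 diameter, 130 high, right
- mug: bystander: mug, 76 diameter, 85 high, on the left
- brush: bystander: brush lying on the right
- can: bystander: can, 66 diameter, 90 high, on the left

How it is judged:
On the way, in this order (a step that is already met when the one before it is completed fails the run):
1. the gauge stands over the strip on the plate, legs level with its underside within 2 mm and sprung foot on the middle of its top, so that it reads 16 mm (z of gauge in the frame of strip between -0.002 and 0.002 m and z of foot_tip in the frame of strip between 0.014 and 0.018 m and contact force between gauge and strip above 0.3 N and horizontal distance between foot_tip and strip below 0.01 m and angle between the z axis of gauge and the z axis of strip, either way round below 0.08 rad and z of strip in the frame of plate between 0.016 and 0.024 m), for 0.5 s.
2. the gauge stands over the slug on the plate, legs level with its underside within 2 mm and sprung foot on the middle of its top, so that it reads 26 mm (z of gauge in the frame of slug between -0.002 and 0.002 m and z of foot_tip in the frame of slug between 0.024 and 0.028 m and contact force between gauge and slug above 0.3 N and horizontal distance between foot_tip and slug below 0.01 m and angle between the z axis of gauge and the z axis of slug, either way round below 0.08 rad and z of slug in the frame of plate between 0.016 and 0.024 m), for 0.5 s.
3. the gauge stands over the block on the plate, legs level with its underside within 2 mm and sprung foot on the middle of its top, so that it reads 36 mm (z of gauge in the frame of block between -0.002 and 0.002 m and z of foot_tip in the frame of block between 0.034 and 0.038 m and contact force between gauge and block above 0.3 N and horizontal distance between foot_tip and block below 0.01 m and angle between the z axis of gauge and the z axis of block, either way round below 0.08 rad and z of block in the frame of plate between 0.016 and 0.024 m), for 0.5 s.
4. the gauge stands over the hub on the plate, legs level with its underside within 2 mm and sprung foot on the middle of its top, so that it reads 46 mm (z of gauge in the frame of hub between -0.002 and 0.002 m and z of foot_tip in the frame of hub between 0.044 and 0.048 m and contact force between gauge and hub above 0.3 N and horizontal distance between foot_tip and hub below 0.01 m and angle between the z axis of gauge and the z axis of hub, either way round below 0.08 rad and z of hub in the frame of plate between 0.016 and 0.024 m), for 0.5 s.
At the end, for the whole second after the job is handed in: Every part present stands upright (within 0.12 rad) on the box's floor (origin 1 to 10 mm above the box's underside, inside the walls) and at rest, the lid is closed (under 0.04 rad), and the gauge stands upright on the pad within 30 mm of its middle, at rest (value of joint lid below 0.04 rad and horizontal distance between gauge and pad below 0.03 m and z of gauge in the frame of pad between 0.003 and 0.009 m and angle between gauge's own z axis and vertical below 0.08 rad and linear speed of each of gauge, strip, slug, block, hub below 0.02 m/s and x of strip in the frame of crate between -0.095 and 0.095 m and y of strip in the frame of crate between -0.145 and 0.145 m and z of strip in the frame of crate between 0.001 and 0.01 m and angle between each of strip, slug, block, hub's own z axis and vertical below 0.12 rad and x of slug in the frame of crate between -0.095 and 0.095 m and y of slug in the frame of crate between -0.145 and 0.145 m and z of slug in the frame of crate between 0.001 and 0.01 m and x of block in the frame of crate between -0.095 and 0.095 m and y of block in the frame of crate between -0.145 and 0.145 m and z of block in the frame of crate between 0.001 and 0.01 m and x of hub in the frame of crate between -0.095 and 0.095 m and y of hub in the frame of crate between -0.145 and 0.145 m and z of hub in the frame of crate between 0.001 and 0.01 m); the robot touches nothing.
It fails at once if the lid is slammed (faster than 2 rad/s closing) (velocity of joint lid below -2 rad/s).
It fails at once if the gauge is pressed on a part with more than 30 N (contact force between gauge and strip above 30 N or contact force between gauge and slug above 30 N or contact force between gauge and block above 30 N or contact force between gauge and hub above 30 N).
It fails at once if another thing on the bench is moved by more than 4 cm (distance of any of jar, wrench, screwdriver, oil, mug, brush, can from where it was at the start of the episode above 0.04 m).
Of strip, slug, block, hub only 2 to 3 are there at a start; the rules pass over those that are not, and their reading is None.
At some moment in a run one of strip, slug, block, hub may be knocked a few centimetres aside while the robot is not near it.
It also fails if it takes over 210 s, if anything falls off the work surface, if the arm or the gripper's body presses on something with over 40 N, if the wrist force passes 120 N, or if a joint passes its speed limit or range.

## Working session

There is one attempt and no reset: what is moved stays moved. The work goes in short steps, Python scripts to look and compute and a tool call to move; the robot and the scene stay as the last step left them, time stands still between calls to the robot, and variables do not carry over. Pictures are saved under pics/ and viewed, at most 14 in all, crops included, and the job is handed in when it is done.

Besides the shell and the picture viewer there is one more tool, called after "Call:" as name(argument=value, ...) on one line, values as JSON. step_arm: Moves the arm, as the interface text tells. Its arguments: {"type":"object","properties":{"commands":{"type":"array","items":{"type":"number","minimum":-1,"maximum":1}},"jaw":{"type":"number"}},"required":["commands"]}

```bash
mkdir -p pics; ls
cat > h.py <<'E'
import numpy as np, cv2
from station import telemetry, snapshot, workorder, outline_of, manip
from scipy.spatial.transform import Rotation as R
def cam(s):
    if 'rvec' in s:
        Rm=cv2.Rodrigues(np.array(s['rvec'],float))[0]; t=np.array(s['tvec'],float).reshape(3)
        return Rm,t
    st=s['st']; T=np.eye(4); T[:3,:3]=R.from_quat(st['ee_rot']).as_matrix(); T[:3,3]=st['ee_pos']
    M=np.linalg.inv(T@np.array(s['hand_eye'])); return M[:3,:3],M[:3,3]
def snap(n):
    st=telemetry.state(); s=snapshot(n); s['st']=st; return s
def px2w(s,uv,z):
    Rm,t=cam(s); uv=np.array(uv,float).reshape(-1,1,2)
    n=cv2.undistortPoints(uv,np.array(s['camera_matrix']),np.array(s['D'])).reshape(-1,2)
    d=np.c_[n,np.ones(len(n))]@Rm; c=-Rm.T@t
    return c+d*((z-c[2])/d[:,2])[:,None]
def w2px(s,P):
    Rm,t=cam(s); return cv2.projectPoints(np.array(P,float).reshape(-1,3),cv2.Rodrigues(Rm)[0],t,np.array(s['camera_matrix']),np.array(s['D']))[0].reshape(-1,2)
def det(c,n,th=0.3):
    return [o for o in outline_of(c,n) if o['score']>th]
E
python3 - <<'E'
from h import *
print(manip.hold_point_z, telemetry.state())
for c in ['scene','top','wrist']:
    s=snap(c); cv2.imwrite(f'pics/{c}0.png',s['frame'])
    print(c,(-cam(s)[0].T@cam(s)[1]).round(3))
    for n in ['plate','pad','gauge','strip','slug','block','hub','crate','lid','lid_handle','jar','foot_tip','wrench','screwdriver','oil','mug','brush','can']:
        for o in outline_of(c,n)[:2]: 
            m=o['mask']; ys,xs=np.nonzero(m)
            print(' ',n,round(o['score'],2),np.round(o['rect']),len(xs),px2w(s,[[xs.mean(),ys.mean()]],0.03)[0].round(3)[:2] if len(xs) else '')
E
```

```text
pics
0.0187 {'time': 0.0, 'joints': array([ 1.24701803,  0.46838351, -0.01160844,  1.60368109,  0.00598473,
        1.07137027, -0.05625932]), 'dq': array([-0.00157615,  0.00080964, -0.00105119, -0.00220058, -0.00017535,
        0.00038941, -0.00082781]), 'effort': array([-1.45677084e-03, -5.32397962e+01,  2.06767162e-02, -2.51306123e+01,
        1.14265911e-02,  7.80516973e-03, -7.32275787e-07]), 'ee_pos': array([ 0.17989702, -0.62400583,  0.23031042]), 'ee_rot': array([ 9.90162984e-01,  1.39915863e-01, -1.80528561e-04, -8.85573995e-04]), 'force': array([-0.42679308,  0.80581138,  0.21384884]), 'moment': array([ 0.04732449, -0.00764043, -0.02648985]), 'finger_force': 0.0, 'width': 0.08523339419681322}
scene [ 1.312 -0.663  1.301]
  plate 0.75 [392.  96. 414. 121.] 347 [0.379 0.586]
  plate 0.66 [219. 168. 370. 291.] 9447 [ 0.564 -0.136]
  pad 0.64 [187. 254. 249. 312.] 1126 [ 0.586 -0.44 ]
  gauge 0.76 [194. 252. 235. 296.] 897 [ 0.528 -0.432]
  gauge 0.61 [356. 239. 393. 282.] 260 [ 0.853 -0.034]
  strip 0.69 [323. 206. 338. 227.] 178 [ 0.616 -0.019]
  strip 0.42 [288. 184. 305. 19
[... 1064 characters left out ...]
85 0.31 ]
  lid_handle 0.56 [448. 210. 462. 244.] 198 [ 0.496 -0.587]
  jar 0.43 [337. 216. 345. 223.] 47 [ 0.529 -0.109]
  foot_tip 0.73 [310. 190. 327. 209.] 124 [ 0.61  -0.014]
  wrench 0.64 [445. 205. 463. 244.] 195 [ 0.503 -0.586]
  wrench 0.27 [408. 179. 424. 194.] 184 [ 0.676 -0.423]
  screwdriver 0.44 [310. 130. 318. 181.] 172 [ 0.828 -0.021]
  oil 0.64 [408. 178. 426. 195.] 219 [ 0.677 -0.425]
  mug 0.83 [158. 244. 185. 263.] 430 [0.396 0.575]
  brush 0.6 [417. 242. 433. 290.] 376 [ 0.325 -0.452]
  can 0.86 [156. 212. 181. 225.] 287 [0.549 0.594]
wrist [ 0.251 -0.605  0.374]
  hub 0.35 [139.   0. 220.  77.] 3485 [ 0.277 -0.454]
  brush 0.61 [140.   0. 217.  74.] 3535 [ 0.277 -0.454]
```

Run:
```python
import cv2,numpy as np
a=cv2.imread('pics/scene0.png')[100:320,180:400]; b=cv2.imread('pics/top0.png')[170:290,190:470]
cv2.imwrite('pics/c1.png',cv2.resize(a,(600,600),interpolation=cv2.INTER_CUBIC)); cv2.imwrite('pics/c2.png',cv2.resize(b,(800,343),interpolation=cv2.INTER_CUBIC))
```

```text
(no output)
```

View pics/c1.png

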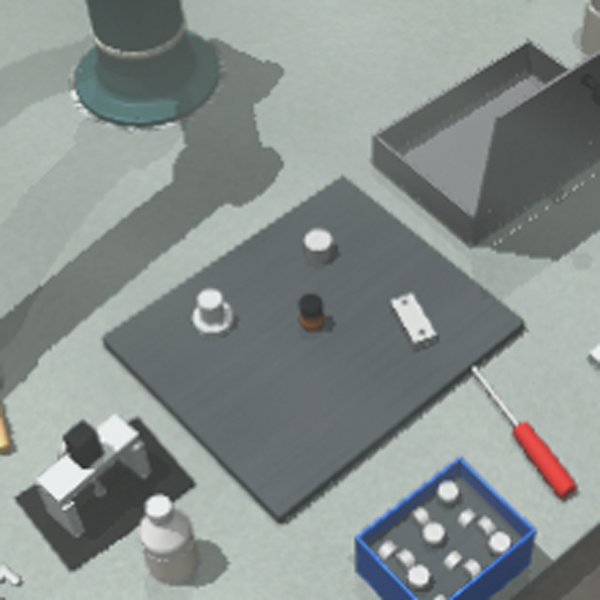

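View pics/c2.png

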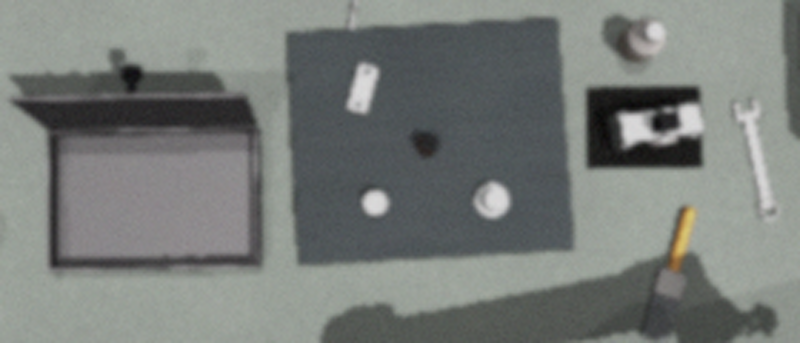

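Scene: strip (top-crop 363,89), slug (375,202), hub (492,199), jar (425,143), gauge on the pad (660,125). The block is absent. Lid stands a bit past upright.

```bash
cat >> h.py <<'E'
def psi(st=None):
    st=st or telemetry.state(); x=R.from_quat(st['ee_rot']).as_matrix()[:,0]; return np.arctan2(x[1],x[0])
def plan(p,yaw=None):
    """print tool shift (units of 150mm) and spin units to TCP p, tool-x heading yaw (mod pi)"""
    st=telemetry.state(); M=R.from_quat(st['ee_rot']).as_matrix()
    d=M.T@(np.array(p)-st['ee_pos'])/0.15
    sp=0 if yaw is None else -((yaw-psi(st)+np.pi/2)%np.pi-np.pi/2)/np.pi
    print('PLAN',d.round(3),'spin',round(sp,4),'at',st['ee_pos'].round(4),'psi',round(psi(st),3),'j7',round(st['joints'][6],2),'t',round(st['time'],1))
E
python3 - <<'E'
from h import *
s=snap('top')
f=lambda x,y:(190+x/2.857,170+y/2.857)
for n,(x,y),z in [('strip',(363,89),.036),('slug',(375,202),.046),('hub',(492,199),.06),('pad',(645,127),.006),('padc',(588,87),.006),('padc',(702,167),.006),('jar',(425,143),.06),('plateTL',(287,32),.02),('plateBR',(574,248),.02),('grip',(666,120),.13),('knob',(132,75),.2)]:
    print(n,px2w(s,[f(x,y)],z)[0].round(3))
w=snap('wrist'); print(np.array(w['hand_eye']).round(3), np.array(w['camera_matrix']).round(0), w['D'])
plan([0.48,-0.44,0.33],0)
E
```

```text
strip [ 0.608 -0.017  0.036]
slug [ 0.444 -0.031  0.046]
hub [ 0.445 -0.197  0.06 ]
pad [ 0.549 -0.432  0.006]
padc [ 0.609 -0.349  0.006]
padc [ 0.489 -0.514  0.006]
jar [ 0.526 -0.104  0.06 ]
plateTL [0.695 0.093 0.02 ]
plateBR [ 0.374 -0.319  0.02 ]
grip [ 0.549 -0.432  0.13 ]
knob [0.612 0.289 0.2  ]
[[-0.    -0.957 -0.292  0.074]
 [ 1.     0.    -0.001  0.001]
 [ 0.001 -0.292  0.957 -0.142]
 [ 0.     0.     0.     1.   ]] [[319.   0. 318.]
 [  0. 319. 202.]
 [  0.   0.   1.]] [-0.0011547  0.         0.         0.         0.       ]
PLAN [ 2.262 -0.628 -0.658] spin 0.0893 at [ 0.1801 -0.6245  0.2313] psi 0.281 j7 -0.06 t 3.0
```

Call:
step_arm(commands=[0.95,-0.3,-0.66,0,0.95,-0.3,-0.66,0,0.95,-0.3,-0.66,0,0.95,-0.3,-0.66,0])

```text
time: 3.35
ee_pos: [0.3086, -0.5399, 0.3331]
ee_rot: [0.99, 0.142, 0.001, 0.001]
force: [0.7, -0.3, 1.0]
width: 0.0856
finger_force: 0.0
```

Call:
step_arm(commands=[0.95,-0.33,0,0,0.95,-0.33,0,0,0.95,-0.33,0,0,0.95,-0.33,0,0])

```text
time: 3.75
ee_pos: [0.4352, -0.4479, 0.3304]
ee_rot: [0.989, 0.146, 0.002, -0.001]
force: [0.5, -0.3, -0.7]
width: 0.0851
finger_force: 0.0
```

Call:
step_arm(commands=[0.36,0,0,0.09,0.36,0,0,0.09,0.36,0,0,0.09,0.36,0,0,0.09,0.36,0,0,0.09])

```text
time: 4.25
ee_pos: [0.4783, -0.4409, 0.3304]
ee_rot: [1.0, -0.001, -0.0, 0.0]
force: [-0.2, 0.3, 0.2]
width: 0.0855
finger_force: 0.0
```

Run:
```python
from h import *
s=snap('wrist'); cv2.imwrite('pics/w1.png',s['frame']); np.save('w1.npy',s,allow_pickle=True)
for n in ['gauge','pad']:
    for o in det('wrist',n): print(n,o['score'],o['rect'])
plan([0.549,-0.432,0.2],0)
```

```text
gauge 0.59 [264.5, 79.6, 364.7, 137.3]
gauge 0.39 [0.7, 0.0, 237.1, 237.5]
pad 0.68 [266.5, 78.5, 365.2, 133.5]
pad 0.62 [248.8, 58.5, 371.6, 148.9]
PLAN [ 0.469 -0.059  0.87 ] spin -0.0009 at [ 0.4787 -0.4407  0.3305] psi -0.003 j7 -0.91 t 4.4
```

View pics/w1.png

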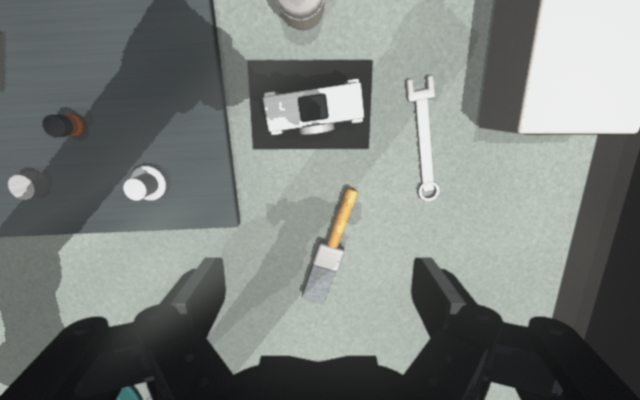

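Wrist view: gauge on pad with bridge spanning (265,112)-(362,97), grip block near (313,107), dial on the near (-x) side; hub (145,184), slug (25,185), jar (62,124).

```bash
cat >> h.py <<'E'
def gauge_fit(s,box,thr=150):
    """yaw of long axis from white legs/bridge, in world at z=.086"""
    l,t,r,b=box; g=cv2.cvtColor(s['frame'],cv2.COLOR_BGR2GRAY)
    m=np.zeros_like(g); m[t:b,l:r]=(g[t:b,l:r]>thr)
    ys,xs=np.nonzero(m); return xs,ys,m
E
python3 - <<'E'
from h import *
s=np.load('w1.npy',allow_pickle=True).item()
g=cv2.cvtColor(s['frame'],cv2.COLOR_BGR2GRAY)
m=np.zeros_like(g); m[62:146,254:369]=(g[62:146,254:369]>110); 
c=max(cv2.findContours(m,0,2)[0],key=cv2.contourArea)[:,0].astype(float)
W=px2w(s,c,.086)[:,:2]
print(cv2.minAreaRect((W*1000).astype(np.float32)))
# straight top edge (far side) of bridge: use columns 285..345
xs=range(280,350); top=[min(c[np.abs(c[:,0]-x)<1.1][:,1]) for x in xs]
E_=px2w(s,np.c_[list(xs),top],.086)[:,:2]; k=np.polyfit(E_[:,1],E_[:,0],1); print('far edge slope dx/dy',k, 'edge x at y mid')
d=np.zeros_like(g); d[85:128,294:334]=(g[85:128,294:334]<70)
c2=max(cv2.findContours(d,0,2)[0],key=cv2.contourArea)[:,0].astype(float); W2=px2w(s,c2,.132)[:,:2]
print(cv2.minAreaRect((W2*1000).astype(np.float32)),c2.min(0),c2.max(0))
crop=s['frame'][50:150,240:380]; cv2.imwrite('pics/w1c.png',cv2.resize(crop,(700,500),interpolation=cv2.INTER_CUBIC))
E
```

```text
((546.4591064453125, -436.85211181640625), (54.390838623046875, 114.72981262207031), 8.38304615020752)Traceback (most recent call last):
  File "<stdin>", line 9, in <module>
ValueError: min() iterable argument is empty
```

Run:
```python
from h import *
s=np.load('w1.npy',allow_pickle=True).item()
g=cv2.cvtColor(s['frame'],cv2.COLOR_BGR2GRAY)
print(px2w(s,[(313,107),(313,94),(313,120),(298,107),(328,107)],.132)[:,:2].round(4))
d=np.zeros_like(g); d[85:128,294:334]=(g[85:128,294:334]<60)
cs=cv2.findContours(d,0,2)[0]
c2=max(cs,key=cv2.contourArea)[:,0].astype(float); W2=px2w(s,c2,.132)[:,:2]
print(cv2.minAreaRect((W2*1000).astype(np.float32)),c2.min(0),c2.max(0))
crop=s['frame'][50:150,240:380]; cv2.imwrite('pics/w1c.png',cv2.resize(crop,(700,500),interpolation=cv2.INTER_CUBIC))
```

```text
[[ 0.5499 -0.4367]
 [ 0.5625 -0.4368]
 [ 0.537  -0.4367]
 [ 0.5499 -0.4214]
 [ 0.5498 -0.4521]]
((548.9901123046875, -433.1975402832031), (22.49888038635254, 19.677452087402344), 7.7541728019714355) [299.  97.] [319. 120.]
```

View pics/w1c.png

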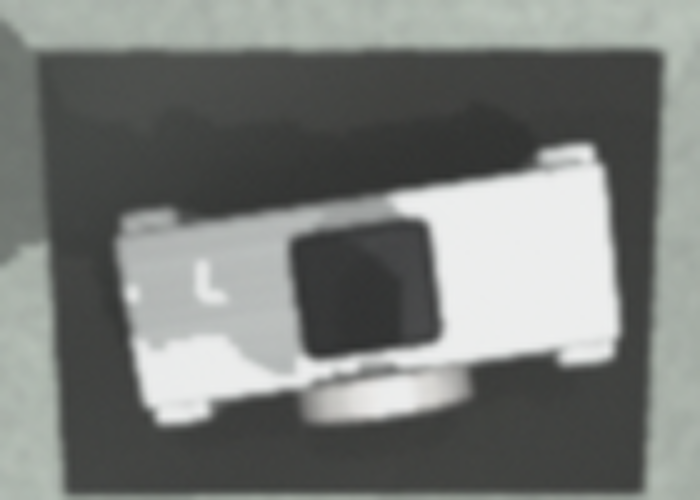

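Block centre at crop (367,289) → px (313.4,107.8), (0.549,-0.437), yaw ≈ 8.4°; sizes agree.

Call:
step_arm(commands=[0.468,-0.023,0.87,-0.048,0.468,-0.023,0.87,-0.048,0.468,-0.023,0.87,-0.048,0.468,-0.023,0.87,-0.048,0.468,-0.023,0.87,-0.048,0.468,-0.023,0.87,-0.048])

```text
time: 5.0
ee_pos: [0.5497, -0.4382, 0.2024]
ee_rot: [0.997, 0.074, 0.001, 0.002]
force: [0.5, -0.5, 0.9]
width: 0.0849
finger_force: 0.0
```

Run:
```python
from h import *
plan([0.549,-0.437,0.093],0.147)
s=snap('wrist'); cv2.imwrite('pics/w2.png',s['frame']); print(w2px(s,[[.549,-.437,.132],[.549,-.437,.086]]))
```

```text
PLAN [-0.005 -0.011  0.729] spin 0.0001 at [ 0.5497 -0.4382  0.2024] psi 0.147 j7 -0.85 t 5.0
[[314.75844762 215.26525611]
 [315.14365199 197.2638139 ]]
```

View pics/w2.png

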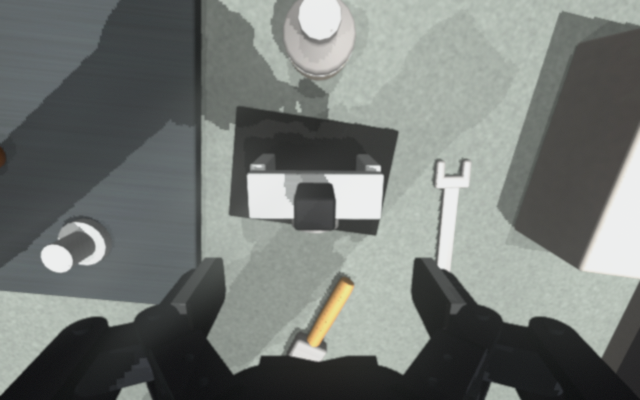

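Bridge lies square in the view with the block top centred at (315,214), as predicted. Descend and grip.

Call:
step_arm(commands=[-0.005,-0.01,0.3,0,-0.005,-0.01,0.55,0,-0.005,-0.01,0.7,0,-0.005,-0.01,0.729,0,-0.005,-0.01,0.729,0,-0.005,-0.01,0.729,0,-0.005,-0.01,0.729,0])

```text
time: 5.75
ee_pos: [0.55, -0.4362, 0.0931]
ee_rot: [0.997, 0.074, 0.001, 0.001]
force: [-0.9, 0.2, -0.2]
width: 0.0854
finger_force: 0.0
```

Call:
step_arm(commands=[0,0,0,0,0,0,0,0,0,0,0,0,0,0,0,0,0,0,0,0,0,0,0,0,0,0,0,0,0,0,0,0], jaw=0)

```text
time: 6.55
ee_pos: [0.549, -0.4354, 0.0906]
ee_rot: [0.997, 0.074, 0.0, 0.0]
force: [0.1, -1.4, 2.2]
width: 0.0292
finger_force: 63.4
```

Call:
step_arm(commands=[0,0,-0.15,0,0,0,-0.4,0,0,0,-0.6,0,0,0,-0.6,0,0,0,-0.6,0])

```text
time: 7.05
ee_pos: [0.5482, -0.4345, 0.1794]
ee_rot: [0.997, 0.074, -0.001, -0.001]
force: [-0.3, -0.4, -4.5]
width: 0.0297
finger_force: 63.0
```

Run:
```python
from h import *
s=snap('wrist'); cv2.imwrite('pics/w3.png',s['frame'])
t=snap('top'); st=telemetry.state(); print(st['width'],st['force'],st['moment'])
for n in ['hub','strip','slug','gauge']:
    for c,sn in (('top',t),('wrist',s)):
        for o in det(c,n): 
            ys,xs=np.nonzero(o['mask']); print(c,n,o['score'],o['rect'],px2w(sn,[[xs.mean(),ys.mean()]],.04)[0].round(3))
plan([0.608,-0.017,0.2],0.147)
```

```text
0.029130998806081956 [-8.06982543e-01 -2.99761941e-03 -4.63462576e+00] [0.04481709 0.01274474 0.0109487 ]
top hub 0.46 [354.4, 232.3, 367.9, 243.5] [ 0.447 -0.196  0.04 ]
wrist hub 0.91 [27.9, 222.7, 103.7, 283.9] [ 0.448 -0.202  0.04 ]
top strip 0.44 [310.8, 193.0, 324.4, 209.0] [ 0.609 -0.014  0.04 ]
top slug 0.44 [317.3, 237.5, 327.7, 243.9] [ 0.445 -0.03   0.04 ]
wrist slug 0.58 [308.9, 198.2, 330.3, 208.8] [ 0.534 -0.437  0.04 ]
top gauge 0.68 [408.0, 209.4, 430.6, 216.4] [ 0.544 -0.422  0.04 ]
top gauge 0.41 [314.2, 192.4, 323.6, 209.2] [ 0.61  -0.013  0.04 ]
wrist gauge 0.88 [206.1, 172.1, 436.4, 340.0] [ 0.487 -0.444  0.04 ]
PLAN [ 0.803 -2.698 -0.133] spin 0.0006 at [ 0.5488 -0.4351  0.18  ] psi 0.149 j7 -0.86 t 7.5
```

View pics/w3.png

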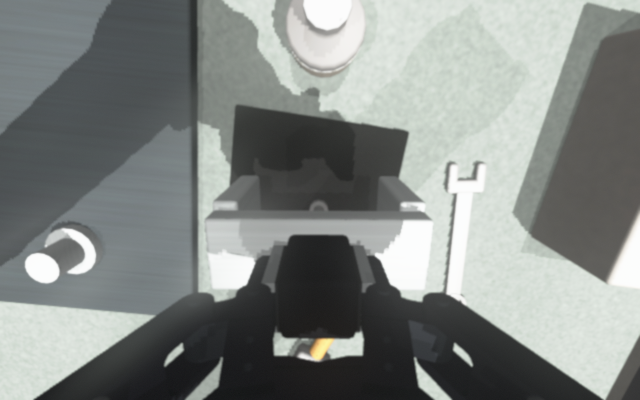

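Gauge gripped centrally (width 29 mm), pad below, hub at (65,255). Carry it towards the strip, standing off to look.

Call:
step_arm(commands=[0.03,-0.2,-0.27,0,0.03,-0.5,-0.27,0,0.03,-0.8,-0.27,0,0.03,-0.93,-0.27,0])

```text
time: 7.95
ee_pos: [0.5329, -0.291, 0.2214]
ee_rot: [0.997, 0.077, 0.0, -0.001]
force: [1.0, 0.4, -5.0]
width: 0.0292
finger_force: 63.0
```

Call:
step_arm(commands=[0.03,-0.3,0,0,0.03,-0.6,0,0,0.03,-0.93,0,0,0.03,-0.93,0,0])

```text
time: 8.35
ee_pos: [0.5161, -0.1492, 0.2214]
ee_rot: [0.997, 0.08, 0.0, -0.002]
force: [0.4, -1.2, -4.3]
width: 0.0292
finger_force: 63.1
```

Call:
step_arm(commands=[0.03,-0.3,0,0,0.03,-0.55,0,0,0.03,-0.8,0,0,0.03,-0.93,0,0,0.03,-0.93,0,0,0.03,-0.93,0,0])

```text
time: 8.95
ee_pos: [0.5005, -0.0195, 0.2213]
ee_rot: [0.997, 0.075, 0.0, 0.0]
force: [-0.3, -0.7, -4.2]
width: 0.0291
finger_force: 63.2
```

Run:
```python
from h import *
s=snap('wrist'); cv2.imwrite('pics/w4.png',s['frame']); np.save('w4.npy',s,allow_pickle=True)
for n in ['strip']:
    for o in det('wrist',n):
        c=max(cv2.findContours(o['mask'].astype(np.uint8),0,2)[0],key=cv2.contourArea)[:,0].astype(float)
        r=cv2.minAreaRect((px2w(s,c,.036)[:,:2]*1000).astype(np.float32)); print(n,o['score'],o['rect'],r)
        plan([*np.array(r[0])/1000,0.2])
```

```text
strip 0.73 [303.0, 23.5, 360.5, 104.4] ((610.3944702148438, -15.969686508178711), (29.73384666442871, 68.72684478759766), 74.39237976074219)
PLAN [0.729 0.076 0.141] spin 0 at [ 0.5005 -0.0207  0.2211] psi 0.147 j7 -1.53 t 9.1
```

View pics/w4.png

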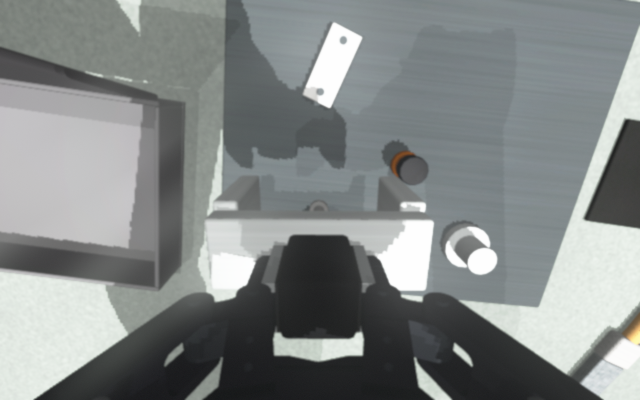

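Strip at (333,65), fitted 29.7 x 68.7 mm, centre (0.610,-0.016). Check where the gauge sits in the hand by projecting its model.

Run:
```python
from h import *
s=np.load('w4.npy',allow_pickle=True).item(); st=s['st']; M=R.from_quat(st['ee_rot']).as_matrix()
def G(x,y,z,ox=0,oz=0.0846): return st['ee_pos']+M@np.array([x+ox,-y,oz-z])
for ox in (-.005,0,.005):
    print(ox,w2px(s,[G(20,57,80,0)*0+G(.02,.057,.08,ox),G(.02,-.057,.08,ox),G(-.02,.057,.08,ox),G(-.02,-.057,.08,ox),G(.025,.057,0.064,ox),G(.025,.05,0,ox),G(.013,.015,.126,ox),G(-.013,.015,.126,ox)]).round(0).tolist())
g=cv2.cvtColor(s['frame'],cv2.COLOR_BGR2GRAY)
for c in (230,260,400,420): print(c,g[160:300:2,c].tolist())
print(g[250,190:220].tolist(),g[250,425:445].tolist())
```

```text
-0.005 [[201.0, 230.0], [432.0, 230.0], [209.0, 300.0], [424.0, 300.0], [211.0, 210.0], [248.0, 182.0], [274.0, 295.0], [277.0, 354.0]]
0 [[200.0, 220.0], [433.0, 220.0], [208.0, 291.0], [425.0, 292.0], [210.0, 201.0], [248.0, 175.0], [274.0, 283.0], [277.0, 343.0]]
0.005 [[199.0, 210.0], [434.0, 210.0], [207.0, 283.0], [426.0, 283.0], [209.0, 192.0], [248.0, 168.0], [273.0, 270.0], [276.0, 332.0]]
230 [136, 137, 138, 140, 140, 140, 141, 139, 137, 138, 140, 140, 134, 124, 122, 121, 120, 120, 121, 122, 143, 195, 221, 226, 208, 156, 122, 123, 126, 149, 192, 215, 218, 217, 216, 216, 219, 221, 220, 219, 219, 218, 218, 219, 219, 217, 217, 243, 252, 251, 253, 253, 253, 253, 253, 252, 253, 253, 253, 253, 253, 253, 253, 252, 247, 234, 232, 230, 232, 180]
260 [139, 137, 134, 137, 138, 140, 138, 139, 133, 130, 127, 123, 120, 120, 115, 116, 115, 114, 114, 113, 114, 114, 113, 114, 113, 118, 123, 124, 127, 142, 173, 184, 185, 184, 183, 184, 187, 190, 190, 187, 188, 188, 187, 189, 189, 182, 178, 163, 128, 85, 77, 76, 73, 73, 70, 70, 67, 64, 63, 63, 63, 65, 58, 57, 57, 55, 53, 54, 52, 51]
400 [43, 
[... 230 characters left out ...]
 254, 254, 254, 254, 254, 254, 254, 254, 254, 254, 254, 254, 254, 254, 254, 254, 210, 112, 109, 106, 69]
420 [84, 86, 87, 88, 88, 89, 90, 92, 94, 94, 94, 103, 137, 143, 142, 142, 141, 139, 139, 130, 129, 210, 253, 251, 237, 242, 147, 125, 128, 138, 217, 253, 254, 254, 254, 254, 254, 254, 254, 254, 254, 254, 254, 254, 254, 254, 254, 254, 254, 254, 254, 254, 254, 254, 254, 254, 254, 254, 254, 254, 254, 254, 254, 254, 254, 222, 147, 147, 202, 233]
[140, 143, 149, 155, 158, 158, 159, 159, 159, 171, 204, 226, 231, 232, 231, 228, 220, 207, 202, 209, 215, 216, 216, 216, 217, 216, 217, 217, 216, 216] [254, 254, 254, 254, 251, 224, 162, 141, 139, 139, 139, 139, 139, 138, 137, 130, 115, 102, 105, 126]
```

Call:
step_arm(commands=[0.3,0.03,0.1,0,0.6,0.06,0.2,0,0.732,0.076,0.3,0,0.732,0.076,0.45,0,0.732,0.076,0.6,0,0.732,0.076,0.66,0,0.732,0.076,0.68,0,0.732,0.076,0.68,0,0.732,0.076,0.68,0])

```text
time: 9.95
ee_pos: [0.6113, -0.0146, 0.1202]
ee_rot: [0.997, 0.074, 0.001, 0.0]
force: [-0.5, -1.1, -3.9]
width: 0.0294
finger_force: 63.2
```

Run:
```python
from h import *
plan([.6104,-.016,.1046])
```

```text
PLAN [-0.008  0.008  0.104] spin 0 at [ 0.6113 -0.0146  0.1202] psi 0.148 j7 -1.6 t 9.9
```

Call:
step_arm(commands=[-0.008,0.008,0.03,0,-0.008,0.008,0.055,0,-0.008,0.008,0.075,0,-0.008,0.008,0.085,0,-0.008,0.008,0.095,0,-0.008,0.008,0.1,0,-0.008,0.008,0.105,0,-0.008,0.008,0.11,0,-0.008,0.008,0.11,0,-0.008,0.008,0.11,0])

```text
time: 10.95
ee_pos: [0.6099, -0.0158, 0.1047]
ee_rot: [0.997, 0.074, 0.001, 0.0]
force: [-5.4, -1.4, 12.2]
width: 0.0291
finger_force: 65.5
```

Call:
step_arm(commands=[0,0,0,0,0,0,0,0,0,0,0,0,0,0,0,0,0,0,0,0,0,0,0,0,0,0,0,0,0,0,0,0,0,0,0,0])

```text
time: 11.85
ee_pos: [0.6099, -0.0158, 0.1046]
ee_rot: [0.997, 0.074, 0.0, 0.0]
force: [-4.0, -1.4, 12.8]
width: 0.0289
finger_force: 65.5
```

Run:
```python
from h import *
st=telemetry.state(); print(st['ee_pos'],st['force'],st['moment'])
t=snap('top'); s=snap('scene'); cv2.imwrite('pics/s5.png',cv2.resize(s['frame'][150:300,210:380],(680,600),interpolation=cv2.INTER_CUBIC))
for n in ['hub','slug','strip']:
    for c,sn in (('top',t),('scene',s)):
        for o in det(c,n): 
            ys,xs=np.nonzero(o['mask']); print(c,n,o['score'],o['rect'],px2w(sn,[[xs.mean(),ys.mean()]],.04)[0].round(3))
```

```text
[ 0.60988499 -0.01579373  0.10463066] [-4.01947553 -1.41752742 12.75499087] [0.18828936 1.03643466 0.07795178]
scene hub 0.71 [250.0, 208.7, 267.3, 224.5] [ 0.454 -0.204  0.04 ]
scene slug 0.43 [289.9, 185.2, 303.8, 194.5] [ 0.454 -0.038  0.04 ]
```

View pics/s5.png

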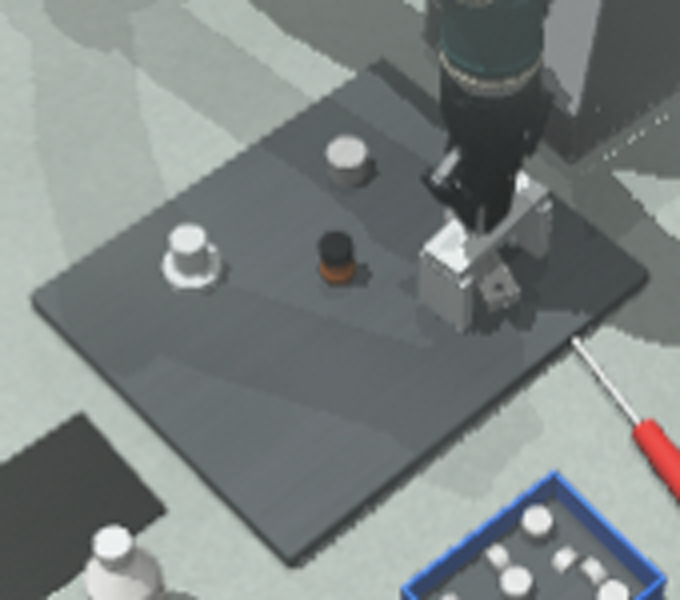

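Gauge stands over the strip. Release it briefly so it rests by itself, then regrip and lift.

Call:
step_arm(commands=[0,0,0,0,0,0,0,0,0,0,0,0,0,0,0,0,0,0,0,0,0,0,0,0,0,0,0,0,0,0,0,0,0,0,0,0,0,0,0,0,0,0,0,0], jaw=0.6)

```text
time: 13.35
ee_pos: [0.6095, -0.0156, 0.1024]
ee_rot: [0.997, 0.074, 0.0, 0.0]
force: [-0.9, 0.3, 1.3]
width: 0.0512
finger_force: 0.0
```

Call:
step_arm(commands=[0,0,0,0,0,0,0,0,0,0,0,0,0,0,0,0,0,0,0,0,0,0,0,0,0,0,0,0], jaw=0)

```text
time: 14.05
ee_pos: [0.6096, -0.0159, 0.1025]
ee_rot: [0.997, 0.074, 0.0, 0.0]
force: [0.3, -1.5, 3.1]
width: 0.0295
finger_force: 59.7
```

Call:
step_arm(commands=[0,0,-0.1,0,0,0,-0.3,0,0,0,-0.6,0,0,0,-0.75,0,0,0,-0.75,0,0,0,-0.75,0])

```text
time: 14.65
ee_pos: [0.6085, -0.0154, 0.2142]
ee_rot: [0.997, 0.074, -0.001, -0.0]
force: [-0.5, 0.3, -4.9]
width: 0.029
finger_force: 60.9
```

Run:
```python
from h import *
t=snap('top'); 
for n in ['hub','slug','strip']:
        for o in outline_of('top',n): 
            ys,xs=np.nonzero(o['mask']); print(n,o['score'],o['rect'],px2w(t,[[xs.mean(),ys.mean()]],.04)[0].round(3))
plan([0.37,-0.031,0.22])
plan([0.40,-0.031,0.22])
```

```text
hub 0.5 [354.2, 235.2, 368.4, 245.7] [ 0.445 -0.198  0.04 ]
PLAN [-1.586 -0.134 -0.042] spin 0 at [ 0.6082 -0.0156  0.2127] psi 0.149 j7 -1.56 t 14.8
PLAN [-1.388 -0.105 -0.043] spin 0 at [ 0.6082 -0.0156  0.2127] psi 0.149 j7 -1.56 t 14.8
```

Call:
step_arm(commands=[-0.25,-0.2,-0.1,0,-0.535,-0.44,-0.2,0,-0.535,-0.44,-0.2,0])

```text
time: 15.15
ee_pos: [0.516, 0.0417, 0.2448]
ee_rot: [0.997, 0.077, -0.002, -0.001]
force: [1.3, 1.1, -4.2]
width: 0.029
finger_force: 61.0
```

Call:
step_arm(commands=[-0.25,-0.2,0,0,-0.535,-0.44,0,0,-0.535,-0.44,0,0,-0.535,-0.44,0,0,-0.535,-0.44,0,0])

```text
time: 15.65
ee_pos: [0.4322, 0.0905, 0.2448]
ee_rot: [0.997, 0.074, 0.0, 0.0]
force: [-0.0, 0.0, -4.7]
width: 0.0296
finger_force: 61.0
```

```bash
cat >> h.py <<'E'
def cyl(s,c,n,zt,rt):
    """centre of a cylinder by matching a projected model of stacked discs (radius,z0,z1) to the mask"""
    from scipy.optimize import minimize
    for o in det(c,n)[:2]:
        m=o['mask'].astype(np.uint8); ys,xs=np.nonzero(m)
        p0=px2w(s,[[xs.mean(),ys.mean()]],np.mean([d[2] for d in rt]))[0][:2]
        a=np.linspace(0,2*np.pi,40,endpoint=False)
        def ren(p):
            im=np.zeros_like(m)
            for r,z0,z1 in rt:
                P=[[p[0]+r*np.cos(t),p[1]+r*np.sin(t),z] for z in(z0,z1) for t in a]
                cv2.fillConvexPoly(im,cv2.convexHull((w2px(s,P)*16).astype(np.int32)),1,shift=4)
            return im
        f=lambda p:1-(ren(p)&m).sum()/max(1,(ren(p)|m).sum())
        r=minimize(f,p0,method='Nelder-Mead',options=dict(initial_simplex=[p0,p0+[.006,0],p0+[0,.006]],xatol=2e-4))
        print(n,round(o['score'],2),np.round(o['rect']),'centre',r.x.round(4),'IoU',round(1-r.fun,2))
SLUG=[(.018,.02,.046)]; HUB=[(.025,.02,.032),(.015,.02,.066)]
E
python3 - <<'E'
from h import *
s=snap('wrist'); cv2.imwrite('pics/w6.png',s['frame'])
cyl(s,'wrist','slug',0,SLUG); cyl(s,'wrist','hub',0,HUB)
plan([.444,-.031,.2])
E
```

```text
slug 0.77 [408. 159. 444. 197.] centre [ 0.4445 -0.0312] IoU 0.94
hub 0.63 [536. 173. 606. 222.] centre [ 0.4467 -0.1993] IoU 0.97
PLAN [-0.04   0.812  0.297] spin 0 at [0.4322 0.0903 0.2446] psi 0.147 j7 -1.76 t 15.8
```

View pics/w6.png

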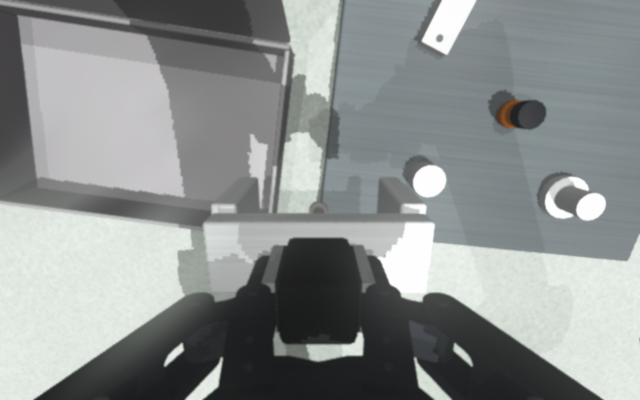

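Slug centred at (0.4445,-0.0312), hub (0.4467,-0.1993), both with good overlap.

Call:
step_arm(commands=[-0.01,0.25,0,0,-0.03,0.55,0,0,-0.037,0.8,0,0,-0.037,0.813,0.2,0,-0.037,0.813,0.4,0,-0.037,0.813,0.6,0,-0.037,0.813,0.75,0,-0.037,0.813,0.82,0,-0.037,0.813,0.84,0,-0.037,0.813,0.84,0])

```text
time: 16.8
ee_pos: [0.4441, -0.0306, 0.1191]
ee_rot: [0.997, 0.074, -0.0, 0.0]
force: [-0.6, -0.1, -2.9]
width: 0.0295
finger_force: 61.7
```

Run:
```python
from h import *
plan([.4445,-.0312,.1025])
s=snap('scene'); cyl(s,'scene','slug',0,SLUG);cyl(s,'scene','hub',0,HUB)
```

```text
PLAN [0.002 0.005 0.111] spin 0 at [ 0.4441 -0.0306  0.1191] psi 0.148 j7 -1.54 t 16.8
slug 0.53 [289. 184. 305. 195.] centre [ 0.4489 -0.0312] IoU 0.73
hub 0.72 [250. 209. 264. 225.] centre [ 0.448  -0.1994] IoU 0.62
```

Call:
step_arm(commands=[0.002,0.005,0.04,0,0.002,0.005,0.065,0,0.002,0.005,0.085,0,0.002,0.005,0.095,0,0.002,0.005,0.103,0,0.002,0.005,0.109,0,0.002,0.005,0.114,0,0.002,0.005,0.114,0,0.002,0.005,0.114,0])

```text
time: 17.85
ee_pos: [0.4446, -0.031, 0.1025]
ee_rot: [0.997, 0.074, 0.0, 0.0]
force: [0.1, -0.9, 6.0]
width: 0.0294
finger_force: 63.1
```

Call:
step_arm(commands=[0,0,0,0,0,0,0,0,0,0,0,0,0,0,0,0,0,0,0,0,0,0,0,0,0,0,0,0,0,0,0,0,0,0,0,0,0,0,0,0,0,0,0,0,0,0,0,0], jaw=0.6)

```text
time: 19.05
ee_pos: [0.4441, -0.031, 0.1018]
ee_rot: [0.997, 0.074, -0.0, 0.0]
force: [-0.1, 0.2, -0.4]
width: 0.0517
finger_force: 0.0
```

Run:
```python
from h import *
s=snap('scene'); cyl(s,'scene','slug',0,SLUG);cyl(s,'scene','hub',0,HUB)
cv2.imwrite('pics/s7.png',cv2.resize(s['frame'][150:300,210:380],(680,600),interpolation=cv2.INTER_CUBIC))
```

```text
slug 0.49 [291. 184. 304. 199.] centre [ 0.4583 -0.0343] IoU 0.5
hub 0.59 [253. 205. 266. 222.] centre [ 0.4472 -0.2004] IoU 0.92
```

View pics/s7.png

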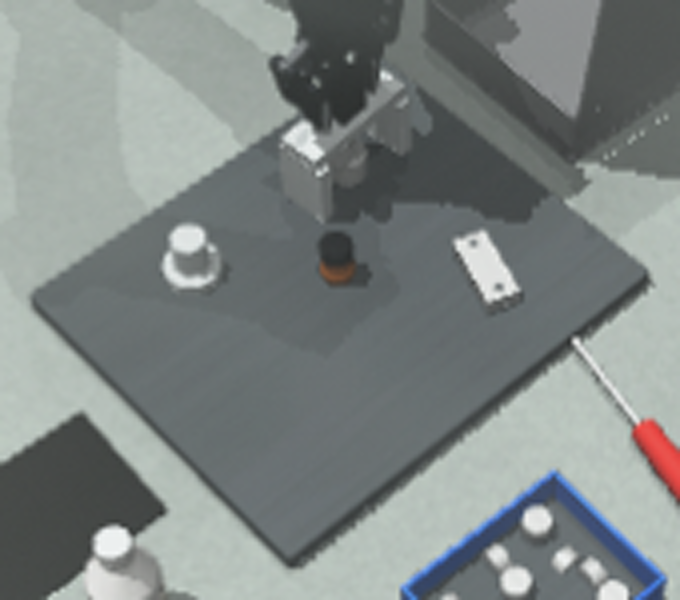

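Gauge stands over the slug; strip and hub unmoved. Regrip and go on to the hub.

Call:
step_arm(commands=[0,0,0,0,0,0,0,0,0,0,0,0,0,0,0,0,0,0,0,0,0,0,0,0,0,0,0,0], jaw=0)

```text
time: 19.9
ee_pos: [0.4443, -0.0312, 0.1019]
ee_rot: [0.997, 0.074, 0.0, 0.0]
force: [-0.0, -1.3, 3.7]
width: 0.0296
finger_force: 59.9
```

Call:
step_arm(commands=[0,0,-0.1,0,0,0,-0.3,0,0,0,-0.6,0,0,0,-0.9,0,-0.14,0.31,-0.95,0,-0.14,0.31,-0.95,0,-0.14,0.31,-0.95,0,-0.14,0.31,-0.95,0])

```text
time: 20.7
ee_pos: [0.4296, -0.0792, 0.2433]
ee_rot: [0.997, 0.075, -0.001, -0.001]
force: [-0.1, 0.5, -3.7]
width: 0.0292
finger_force: 61.3
```

Run:
```python
from h import *
s=snap('wrist'); cyl(s,'wrist','hub',0,HUB)
plan([.4467,-.1993,.1188])
```

```text
hub 0.63 [404. 152. 452. 197.] centre [ 0.4461 -0.1983] IoU 0.92
PLAN [-0.008  0.811  0.83 ] spin 0 at [ 0.4299 -0.0789  0.2434] psi 0.151 j7 -1.34 t 20.8
```

Call:
step_arm(commands=[-0.01,0.25,0,0,-0.01,0.55,0,0,-0.01,0.8,0,0,-0.01,0.808,0.2,0,-0.01,0.808,0.4,0,-0.01,0.808,0.6,0,-0.01,0.808,0.75,0,-0.01,0.808,0.82,0,-0.01,0.808,0.83,0,-0.01,0.808,0.83,0])

```text
time: 21.8
ee_pos: [0.447, -0.1997, 0.1201]
ee_rot: [0.997, 0.075, -0.0, -0.0]
force: [-0.2, 1.5, -1.8]
width: 0.0292
finger_force: 62.3
```

Run:
```python
from h import *
plan([.4464,-.1988,.1019])
s=snap('scene'); cyl(s,'scene','hub',0,HUB)
```

```text
PLAN [-0.003 -0.006  0.121] spin 0 at [ 0.447  -0.1997  0.1201] psi 0.15 j7 -1.13 t 21.8
hub 0.62 [250. 206. 267. 224.] centre [ 0.4485 -0.1998] IoU 0.77
```

Call:
step_arm(commands=[-0.001,-0.002,0.04,0,-0.001,-0.002,0.065,0,-0.001,-0.002,0.09,0,-0.001,-0.002,0.102,0,-0.001,-0.002,0.11,0,-0.001,-0.002,0.117,0,-0.001,-0.002,0.123,0,-0.001,-0.002,0.123,0,-0.001,-0.002,0.123,0])

```text
time: 22.8
ee_pos: [0.447, -0.2001, 0.102]
ee_rot: [0.997, 0.074, 0.0, 0.0]
force: [-0.2, -0.9, 5.3]
width: 0.0294
finger_force: 63.3
```

Call:
step_arm(commands=[0,0,0,0,0,0,0,0,0,0,0,0,0,0,0,0,0,0,0,0,0,0,0,0,0,0,0,0,0,0,0,0,0,0,0,0,0,0,0,0,0,0,0,0,0,0,0,0], jaw=0.6)

```text
time: 24.0
ee_pos: [0.4466, -0.1999, 0.1014]
ee_rot: [0.997, 0.074, -0.0, 0.0]
force: [-0.4, -0.7, -0.2]
width: 0.0512
finger_force: 0.0
```

Run:
```python
from h import *
s=snap('scene'); cyl(s,'scene','hub',0,HUB); cyl(s,'scene','slug',0,SLUG)
print(telemetry.state()['ee_pos'])
cv2.imwrite('pics/s8.png',cv2.resize(s['frame'][150:300,210:380],(680,600),interpolation=cv2.INTER_CUBIC))
```

```text
hub 0.7 [252. 209. 264. 225.] centre [ 0.4618 -0.2022] IoU 0.61
slug 0.52 [288. 182. 303. 194.] centre [ 0.4481 -0.0347] IoU 0.77
[ 0.44656748 -0.19990098  0.1013559 ]
```

View pics/s8.png

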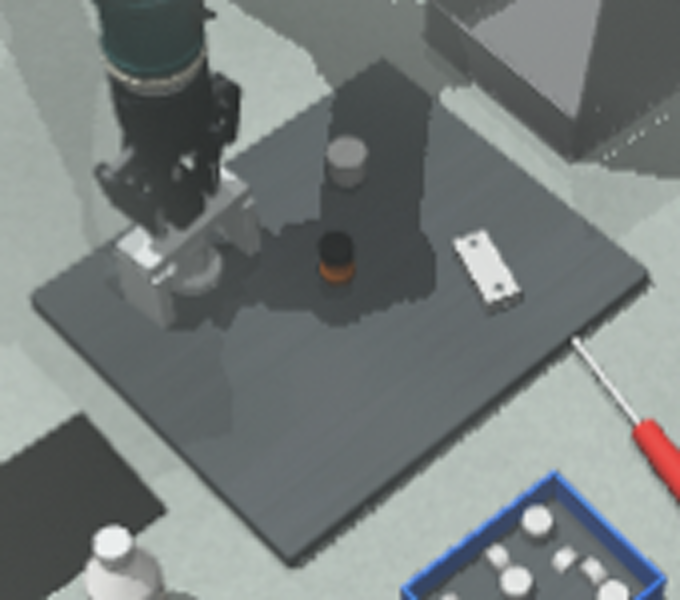

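Gauge stood over the hub. Now back to the pad.

Call:
step_arm(commands=[0,0,0,0,0,0,0,0,0,0,0,0,0,0,0,0,0,0,0,0,0,0,0,0,0,0,0,0], jaw=0)

```text
time: 24.85
ee_pos: [0.4467, -0.2001, 0.1015]
ee_rot: [0.997, 0.074, 0.0, 0.0]
force: [-1.3, -1.1, 3.2]
width: 0.0293
finger_force: 59.8
```

Call:
step_arm(commands=[0,0,-0.1,0,0,0,-0.3,0,0,0,-0.6,0,0,0,-0.8,0,0.07,0.25,-0.8,0,0.15,0.55,-0.8,0,0.224,0.815,-0.8,0,0.224,0.815,-0.8,0])

```text
time: 25.65
ee_pos: [0.4978, -0.3216, 0.2198]
ee_rot: [0.997, 0.071, -0.0, 0.001]
force: [-1.4, -0.7, -3.9]
width: 0.0292
finger_force: 61.8
```

Call:
step_arm(commands=[0.1,0.3,0,0,0.2,0.6,0,0,0.224,0.815,0,0,0.224,0.815,0.2,0,0.224,0.815,0.4,0,0.224,0.815,0.6,0,0.224,0.815,0.7,0,0.224,0.815,0.75,0,0.224,0.815,0.75,0])

```text
time: 26.55
ee_pos: [0.549, -0.4311, 0.1079]
ee_rot: [0.997, 0.074, -0.001, -0.001]
force: [-0.5, 0.5, -5.2]
width: 0.0295
finger_force: 62.5
```

Run:
```python
from h import *
plan([.549,-.432,.0874])
```

```text
PLAN [-0.     0.006  0.136] spin 0 at [ 0.549  -0.4311  0.1079] psi 0.149 j7 -0.83 t 26.6
```

Call:
step_arm(commands=[0,0.004,0.05,0,0,0.004,0.09,0,0,0.004,0.115,0,0,0.004,0.125,0,0,0.004,0.132,0,0,0.004,0.138,0,0,0.004,0.138,0,0,0.004,0.138,0])

```text
time: 27.35
ee_pos: [0.5495, -0.4324, 0.0883]
ee_rot: [0.997, 0.074, 0.0, 0.0]
force: [-0.2, 0.2, -4.0]
width: 0.0294
finger_force: 62.8
```

Call:
step_arm(commands=[0,0,0,0,0,0,0,0,0,0,0,0,0,0,0,0,0,0,0,0,0,0,0,0,0,0,0,0], jaw=1)

```text
time: 28.05
ee_pos: [0.5494, -0.4324, 0.0882]
ee_rot: [0.997, 0.074, -0.0, 0.0]
force: [-0.9, -0.2, -0.1]
width: 0.0853
finger_force: 0.0
```

Call:
step_arm(commands=[0,0,-0.1,0,0,0,-0.3,0,0,0,-0.6,0,0,0,-0.9,0,0,0,-0.95,0,0,0,-0.95,0])

```text
time: 28.65
ee_pos: [0.5505, -0.4331, 0.2344]
ee_rot: [0.997, 0.074, 0.002, 0.002]
force: [0.9, 0.3, 0.2]
width: 0.0857
finger_force: 0.0
```

Run:
```python
from h import *
s=snap('wrist'); cv2.imwrite('pics/w9.png',s['frame']); t=snap('top')
f=lambda x,y:(190+x/2.857,170+y/2.857)
print('rim',px2w(t,[f(50,128),f(262,128),f(50,268),f(262,268)],.06).round(3))
for o in det('top','crate')[:1]:
    c=max(cv2.findContours(o['mask'].astype(np.uint8),0,2)[0],key=cv2.contourArea)[:,0].astype(float); print(o['rect'],cv2.minAreaRect((px2w(t,c,.06)[:,:2]*1000).astype(np.float32)))
g=cv2.cvtColor(s['frame'],cv2.COLOR_BGR2GRAY); m=((g<75)*255).astype(np.uint8)
print(w2px(s,[[.549,-.432,.006],[.549,-.432,.086],[.489,-.432,.006],[.549,-.347,.006]]).round())
plan([.50,-.02,.33],-.272)
```

```text
rim [[0.555 0.429 0.06 ]
 [0.551 0.128 0.06 ]
 [0.358 0.427 0.06 ]
 [0.353 0.129 0.06 ]]
[194.7, 192.2, 278.8, 263.4] ((500.8304748535156, 308.1728515625), (353.8725280761719, 292.1744079589844), 89.64610290527344)
[[316. 172.]
 [315. 189.]
 [308. 219.]
 [244. 161.]]
PLAN [ 0.086 -2.764 -0.667] spin 0.134 at [ 0.5485 -0.4317  0.2291] psi 0.149 j7 -0.82 t 28.8
```

View pics/w9.png

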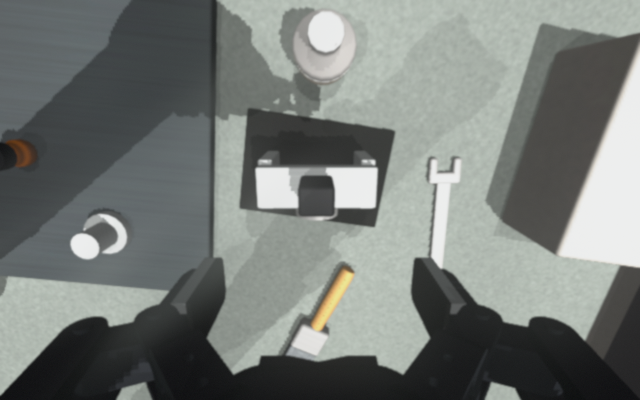

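Gauge is back in the middle of its pad, upright at (317,185). Now the hub.

Call:
step_arm(commands=[-0.1,-0.3,0,0,-0.22,-0.815,0,0,-0.22,-0.815,0,0,-0.22,-0.815,0,0])

```text
time: 29.2
ee_pos: [0.4973, -0.3112, 0.2291]
ee_rot: [0.997, 0.077, -0.002, -0.002]
force: [0.6, 0.3, 0.8]
width: 0.0857
finger_force: 0.0
```

Call:
step_arm(commands=[-0.1,-0.4,0,0,-0.22,-0.815,0.2,0,-0.22,-0.815,0.2,0,-0.22,-0.815,0.2,0,-0.22,-0.815,0.2,0])

```text
time: 29.7
ee_pos: [0.4477, -0.2008, 0.2]
ee_rot: [0.997, 0.074, -0.001, -0.0]
force: [0.1, 0.3, 0.3]
width: 0.0851
finger_force: 0.0
```

Run:
```python
from h import *
s=snap('wrist'); cyl(s,'wrist','hub',0,HUB); cyl(s,'wrist','slug',0,SLUG)
plan([.4464,-.199,.036])
```

```text
hub 0.71 [293. 155. 342. 210.] centre [ 0.446  -0.1995] IoU 0.97
hub 0.53 [462.  33. 638. 179.] centre [ 0.5791 -0.3622] IoU 0.27
slug 0.92 [122. 142. 166. 183.] centre [ 0.4442 -0.0324] IoU 0.94
PLAN [-0.011 -0.022  1.098] spin 0 at [ 0.4485 -0.202   0.2007] psi 0.147 j7 -1.1 t 29.9
```

Call:
step_arm(commands=[-0.014,-0.02,0.3,0,-0.014,-0.02,0.6,0,-0.014,-0.02,0.8,0,-0.014,-0.02,0.9,0,-0.014,-0.02,0.9,0,-0.014,-0.02,0.9,0])

```text
time: 30.45
ee_pos: [0.4459, -0.1986, 0.0658]
ee_rot: [0.997, 0.074, 0.0, 0.0]
force: [-0.5, -0.2, 0.1]
width: 0.0853
finger_force: 0.0
```

Run:
```python
from h import *
plan([.446,-.1994,.036])
```

```text
PLAN [-0.     0.005  0.199] spin 0 at [ 0.4459 -0.1986  0.0658] psi 0.148 j7 -1.15 t 30.4
```

Call:
step_arm(commands=[0,0.005,0.1,0,0,0.005,0.18,0,0,0.005,0.198,0,0,0.005,0.198,0])

```text
time: 30.85
ee_pos: [0.4455, -0.1985, 0.0361]
ee_rot: [0.997, 0.074, -0.0, 0.0]
force: [-0.6, -0.0, -0.1]
width: 0.0857
finger_force: 0.0
```

Call:
step_arm(commands=[0,0,0,0,0,0,0,0,0,0,0,0,0,0,0,0,0,0,0,0,0,0,0,0,0,0,0,0,0,0,0,0], jaw=0)

```text
time: 31.65
ee_pos: [0.4458, -0.1985, 0.0365]
ee_rot: [0.997, 0.074, 0.0, 0.0]
force: [-0.6, 0.3, 6.3]
width: 0.0281
finger_force: 58.9
```

Call:
step_arm(commands=[0,0,-0.1,0,0,0,-0.4,0,0,0,-0.7,0,0,0,-1,0,0,0,-1,0,0,0,-1,0])

```text
time: 32.25
ee_pos: [0.4456, -0.1986, 0.1866]
ee_rot: [0.997, 0.074, 0.001, 0.001]
force: [-0.6, -0.3, -1.5]
width: 0.0278
finger_force: 59.3
```

Run:
```python
from h import *
plan([.445,.36,.19])
```

```text
PLAN [ 0.547 -3.683 -0.026] spin 0 at [ 0.4456 -0.1986  0.1866] psi 0.149 j7 -1.11 t 32.2
```

Call:
step_arm(commands=[0.07,-0.4,-0.03,0,0.137,-0.92,-0.03,0,0.137,-0.92,-0.03,0,0.137,-0.92,-0.03,0])

```text
time: 32.65
ee_pos: [0.4437, -0.0532, 0.1886]
ee_rot: [0.997, 0.079, -0.002, -0.001]
force: [-0.5, -1.1, -0.9]
width: 0.0274
finger_force: 59.6
```

Call:
step_arm(commands=[0.07,-0.4,0,0,0.137,-0.92,0,0,0.137,-0.92,0,0])

```text
time: 32.95
ee_pos: [0.4438, 0.0823, 0.1887]
ee_rot: [0.997, 0.075, -0.002, -0.0]
force: [0.9, 0.2, -0.4]
width: 0.0276
finger_force: 59.7
```

Call:
step_arm(commands=[0.07,-0.4,0,0,0.137,-0.92,0,0,0.137,-0.92,0,0])

```text
time: 33.25
ee_pos: [0.4438, 0.222, 0.1886]
ee_rot: [0.997, 0.075, -0.002, 0.0]
force: [0.3, 1.1, -1.7]
width: 0.0276
finger_force: 59.7
```

Call:
step_arm(commands=[0.07,-0.4,0,0,0.137,-0.92,0,0,0.137,-0.92,0,0,0.137,-0.92,0,0,0.137,-0.92,0,0])

```text
time: 33.75
ee_pos: [0.4439, 0.3591, 0.188]
ee_rot: [0.997, 0.075, -0.002, 0.001]
force: [0.3, -0.4, -1.1]
width: 0.0277
finger_force: 59.8
```

Run:
```python
from h import *
plan([.445,.36,.0225])
s=snap('wrist'); cv2.imwrite('pics/w10.png',s['frame'])
for i,z in ((0,.06),(1,.005)):
    print(px2w(s,[(160,100),(480,100)],z).round(3).tolist())
```

```text
PLAN [ 0.013 -0.007  1.103] spin 0 at [0.4439 0.3591 0.188 ] psi 0.15 j7 -2.33 t 33.8
[[0.501, 0.495, 0.06], [0.54, 0.241, 0.06]]
[[0.498, 0.521, 0.005], [0.544, 0.214, 0.005]]
```

View pics/w10.png

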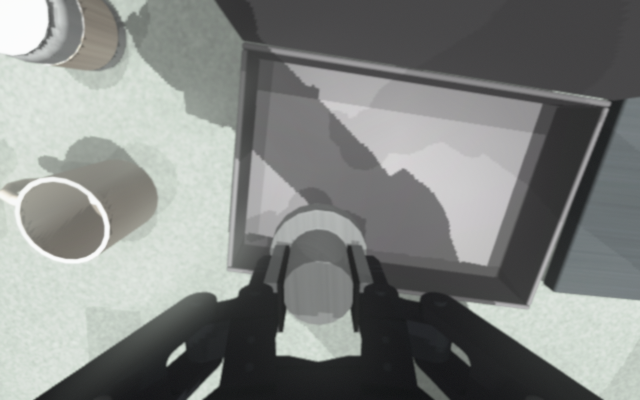

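Hub hangs upright over the box; rim corners (243,44), (607,103), (230,268). Lower and set it down.

Call:
step_arm(commands=[0.013,-0.007,0.2,0,0.013,-0.007,0.5,0,0.013,-0.007,0.8,0,0.013,-0.007,0.95,0,0.013,-0.007,0.95,0,0.013,-0.007,0.95,0])

```text
time: 34.4
ee_pos: [0.4473, 0.3596, 0.048]
ee_rot: [0.997, 0.073, -0.0, 0.0]
force: [0.4, 1.1, -0.9]
width: 0.0278
finger_force: 59.7
```

Run:
```python
from h import *
plan([.445,.36,.0222])
s=snap('wrist'); print(telemetry.state()['force'])
import cv2
```

```text
PLAN [-0.014 -0.005  0.172] spin 0 at [0.4473 0.3596 0.048 ] psi 0.147 j7 -2.42 t 34.4
[ 0.18961602  0.42796176 -0.65648351]
```

Call:
step_arm(commands=[-0.01,0,0.08,0,-0.01,0,0.13,0,-0.01,0,0.16,0,-0.01,0,0.17,0,-0.01,0,0.175,0,-0.01,0,0.175,0])

```text
time: 35.05
ee_pos: [0.4452, 0.3609, 0.0218]
ee_rot: [0.997, 0.074, 0.0, -0.0]
force: [0.2, 0.2, -1.3]
width: 0.0276
finger_force: 59.7
```

Call:
step_arm(commands=[0,0,0,0,0,0,0,0,0,0,0,0,0,0,0,0,0,0,0,0,0,0,0,0], jaw=0.6)

```text
time: 35.65
ee_pos: [0.4452, 0.3608, 0.0217]
ee_rot: [0.997, 0.074, -0.0, 0.0]
force: [-0.4, -0.7, 0.3]
width: 0.0511
finger_force: 0.0
```

Call:
step_arm(commands=[0,0,-0.15,0,0,0,-0.4,0,0,0,-0.7,0,0,0,-1,0,0,0,-1,0])

```text
time: 36.15
ee_pos: [0.448, 0.3638, 0.1782]
ee_rot: [0.997, 0.074, 0.005, -0.003]
force: [-0.5, 1.2, -0.3]
width: 0.0513
finger_force: 0.0
```

Run:
```python
from h import *
s=snap('wrist'); cyl(s,'wrist','hub',0,[(.025,.005,.017),(.015,.005,.051)])
t=snap('top'); cyl(t,'top','slug',0,SLUG)
plan([.4445,-.0318,.2])
```

```text
hub 0.93 [299. 159. 347. 213.] centre [0.4459 0.3608] IoU 0.93
slug 0.57 [320. 237. 328. 245.] centre [ 0.442  -0.0309] IoU 0.83
PLAN [-0.388  2.583 -0.192] spin 0 at [0.4446 0.36   0.1705] psi 0.149 j7 -2.35 t 36.4
```

Call:
step_arm(commands=[-0.07,0.3,-0.19,0,-0.13,0.86,-0.19,0,-0.13,0.86,-0.19,0,-0.13,0.86,-0.19,0], jaw=1)

```text
time: 36.75
ee_pos: [0.445, 0.2238, 0.1983]
ee_rot: [0.998, 0.07, -0.002, 0.002]
force: [0.3, 0.3, -0.9]
width: 0.0856
finger_force: 0.0
```

Call:
step_arm(commands=[-0.07,0.4,0,0,-0.13,0.86,0,0,-0.13,0.86,0,0])

```text
time: 37.05
ee_pos: [0.4437, 0.0967, 0.1986]
ee_rot: [0.997, 0.073, -0.002, 0.001]
force: [-0.3, -0.0, 0.1]
width: 0.0852
finger_force: 0.0
```

Call:
step_arm(commands=[-0.07,0.4,0,0,-0.13,0.86,0,0,-0.13,0.86,0,0,-0.13,0.86,0,0,-0.13,0.86,0,0])

```text
time: 37.55
ee_pos: [0.4442, -0.0304, 0.1991]
ee_rot: [0.997, 0.074, -0.001, -0.0]
force: [-0.5, 0.9, -0.1]
width: 0.0856
finger_force: 0.0
```

Run:
```python
from h import *
s=snap('wrist'); cyl(s,'wrist','slug',0,SLUG)
plan([.4445,-.0318,.025])
```

```text
slug 0.68 [302. 164. 335. 203.] centre [ 0.4437 -0.0312] IoU 0.91
slug 0.5 [  0.   0. 167. 253.] centre [0.5441 0.2303] IoU 0.07
PLAN [-1.000e-03  1.900e-02  1.163e+00] spin 0 at [ 0.4445 -0.029   0.1995] psi 0.151 j7 -1.49 t 37.6
```

Call:
step_arm(commands=[-0.003,0.014,0.3,0,-0.003,0.014,0.6,0,-0.003,0.014,0.9,0,-0.003,0.014,0.98,0,-0.003,0.014,0.98,0,-0.003,0.014,0.98,0])

```text
time: 38.25
ee_pos: [0.4458, -0.032, 0.0544]
ee_rot: [0.997, 0.075, 0.001, -0.0]
force: [0.9, -0.0, 0.9]
width: 0.0853
finger_force: 0.0
```

Run:
```python
from h import *
plan([.4441,-.0312,.023])
```

```text
PLAN [-0.011 -0.007  0.209] spin 0 at [ 0.4458 -0.032   0.0544] psi 0.15 j7 -1.59 t 38.2
```

Call:
step_arm(commands=[-0.008,-0.004,0.1,0,-0.008,-0.004,0.18,0,-0.008,-0.004,0.205,0,-0.008,-0.004,0.207,0,-0.008,-0.004,0.207,0])

```text
time: 38.75
ee_pos: [0.4438, -0.0324, 0.0227]
ee_rot: [0.997, 0.074, 0.0, 0.0]
force: [0.2, -0.4, 0.4]
width: 0.0853
finger_force: 0.0
```

Call:
step_arm(commands=[0,0,0,0,0,0,0,0,0,0,0,0,0,0,0,0,0,0,0,0,0,0,0,0,0,0,0,0,0,0,0,0], jaw=0)

```text
time: 39.55
ee_pos: [0.4434, -0.0323, 0.0226]
ee_rot: [0.997, 0.074, 0.0, 0.0]
force: [-2.0, 0.4, 6.3]
width: 0.0329
finger_force: 59.0
```

Call:
step_arm(commands=[0,0,-0.1,0,0,0,-0.4,0,0,0,-0.7,0,0,0,-1,0,0,0,-1,0,0,0,-1,0])

```text
time: 40.15
ee_pos: [0.4434, -0.0326, 0.1727]
ee_rot: [0.997, 0.074, 0.001, 0.0]
force: [-0.1, -0.1, -2.3]
width: 0.0332
finger_force: 60.3
```

Run:
```python
from h import *
s=snap('wrist'); cv2.imwrite('pics/w12.png',s['frame'])
plan([.445,.19,.18])
```

```text
PLAN [ 0.237 -1.464 -0.057] spin 0 at [ 0.4424 -0.0325  0.1715] psi 0.149 j7 -1.5 t 40.2
```

View pics/w12.png

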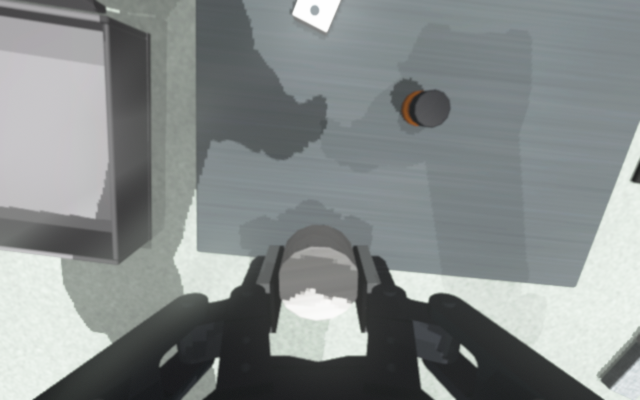

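Slug is held upright at (318,275). Carry it into the box.

Call:
step_arm(commands=[0.06,-0.4,-0.05,0,0.118,-0.732,-0.05,0,0.118,-0.732,-0.05,0,0.118,-0.732,-0.05,0])

```text
time: 40.6
ee_pos: [0.4431, 0.081, 0.1779]
ee_rot: [0.997, 0.077, -0.002, -0.0]
force: [-0.0, -0.5, -2.1]
width: 0.0332
finger_force: 60.5
```

Call:
step_arm(commands=[0.06,-0.4,0,0,0.118,-0.732,0,0,0.118,-0.732,0.2,0,0.118,-0.732,0.5,0,0.118,-0.732,0.8,0,0.118,-0.732,0.9,0,0.118,-0.732,0.9,0,0.118,-0.732,0.9,0])

```text
time: 41.4
ee_pos: [0.4456, 0.1889, 0.044]
ee_rot: [0.997, 0.074, -0.001, 0.0]
force: [-0.1, -1.0, -1.0]
width: 0.0333
finger_force: 60.7
```

Run:
```python
from h import *
plan([.445,.19,.0083])
```

```text
PLAN [-0.003 -0.008  0.238] spin 0 at [0.4456 0.1889 0.044 ] psi 0.148 j7 -2.16 t 41.4
```

Call:
step_arm(commands=[0,0,0.1,0,0,0,0.18,0,0,0,0.22,0,0,0,0.232,0,0,0,0.238,0,0,0,0.238,0,0,0,0.238,0])

```text
time: 42.1
ee_pos: [0.446, 0.1902, 0.0093]
ee_rot: [0.997, 0.074, 0.0, -0.0]
force: [0.3, 0.0, -2.4]
width: 0.0331
finger_force: 60.7
```

Call:
step_arm(commands=[0,0,0,0,0,0,0,0,0,0,0,0,0,0,0,0,0,0,0,0,0,0,0,0], jaw=0.65)

```text
time: 42.7
ee_pos: [0.4477, 0.1941, 0.0111]
ee_rot: [0.997, 0.076, 0.003, -0.002]
force: [-0.5, 6.8, 8.2]
width: 0.0554
finger_force: 3.4
```

Call:
step_arm(commands=[0,0,-0.15,0,0,0,-0.4,0,0,0,-0.7,0,0,0,-1,0,0,0,-1,0,0,0,-1,0])

```text
time: 43.3
ee_pos: [0.4466, 0.1901, 0.1605]
ee_rot: [0.997, 0.074, 0.002, -0.0]
force: [-0.4, -0.1, -0.6]
width: 0.0557
finger_force: 0.0
```

```bash
cat >> h.py <<'E'
def strip(s,z=.036,c='wrist'):
    for o in det(c,'strip'):
        k=max(cv2.findContours(o['mask'].astype(np.uint8),0,2)[0],key=cv2.contourArea)[:,0].astype(float)
        r=cv2.minAreaRect((px2w(s,k,z)[:,:2]*1000).astype(np.float32)); print('strip',round(o['score'],2),np.round(o['rect']),r)
E
python3 - <<'E'
from h import *
s=snap('wrist'); cyl(s,'wrist','slug',0,[(.018,.005,.031)]); cyl(s,'wrist','hub',0,[(.025,.005,.017),(.015,.005,.051)])
t=snap('top'); strip(t,.036,'top')
plan([.60,-.016,.2],-.272)
E
```

```text
slug 0.69 [298. 167. 338. 212.] centre [0.4471 0.1913] IoU 0.95
hub 0.72 [ 92. 132. 166. 188.] centre [0.4464 0.3588] IoU 0.93
hub 0.63 [  1.   0. 509.  67.] centre [0.5886 0.1325] IoU 0.21
strip 0.6 [312. 190. 325. 211.] ((609.71826171875, -14.285980224609375), (31.419260025024414, 72.42513275146484), 70.91217041015625)
PLAN [ 0.818  1.51  -0.283] spin 0.134 at [0.4449 0.1897 0.1577] psi 0.149 j7 -2.05 t 43.5
```

Call:
step_arm(commands=[-0.05,0.3,-0.28,0,-0.094,0.63,-0.28,0,-0.094,0.63,-0.28,0], jaw=1)

```text
time: 43.85
ee_pos: [0.446, 0.0895, 0.2009]
ee_rot: [0.997, 0.071, -0.0, 0.001]
force: [0.4, -0.1, 0.2]
width: 0.0855
finger_force: 0.0
```

Call:
step_arm(commands=[-0.05,0.4,0,0,-0.094,0.63,0,0,-0.094,0.63,0,0])

```text
time: 44.15
ee_pos: [0.445, -0.0068, 0.1998]
ee_rot: [0.998, 0.07, -0.001, 0.001]
force: [-0.1, 0.4, 0.6]
width: 0.0853
finger_force: 0.0
```

Call:
step_arm(commands=[0.3,0.08,0,0,0.535,0.135,0,0,0.535,0.135,0,0])

```text
time: 44.45
ee_pos: [0.5319, -0.0087, 0.1998]
ee_rot: [0.997, 0.074, 0.001, -0.001]
force: [-0.4, 0.2, -0.0]
width: 0.085
finger_force: 0.0
```

Call:
step_arm(commands=[0.3,0.08,0,0.045,0.5,0.135,0,0.09,0.5,0.135,0,0.134,0.5,0.135,0,0.134,0.5,0.135,0,0.134])

```text
time: 44.95
ee_pos: [0.6044, -0.017, 0.2]
ee_rot: [0.991, -0.133, -0.001, 0.0]
force: [-0.5, 0.4, 0.2]
width: 0.0852
finger_force: 0.0
```

Run:
```python
from h import *
s=snap('wrist'); strip(s); plan([.6104,-.016,.05],-.272)
```

```text
strip 0.82 [299. 139. 331. 210.] ((611.709716796875, -16.568309783935547), (28.96194839477539, 70.09648132324219), 73.70800018310547)
PLAN [ 0.036 -0.02   1.004] spin 0.0009 at [ 0.6046 -0.0174  0.2007] psi -0.269 j7 -1.95 t 45.0
```

Call:
step_arm(commands=[0.04,-0.022,0.3,0.004,0.04,-0.022,0.6,0.004,0.04,-0.022,0.9,0.004,0.04,-0.022,0.99,0.004,0.04,-0.022,0.99,0.004,0.04,-0.022,0.99,0.004])

```text
time: 45.65
ee_pos: [0.6134, -0.0164, 0.0543]
ee_rot: [0.99, -0.142, 0.001, -0.0]
force: [0.2, -0.3, -0.6]
width: 0.0855
finger_force: 0.0
```

Run:
```python
from h import *
plan([.611,-.0163,.0205],-.283)
```

```text
PLAN [-0.016  0.004  0.225] spin -0.0004 at [ 0.6134 -0.0164  0.0543] psi -0.284 j7 -2.0 t 45.6
```

Call:
step_arm(commands=[-0.01,0.002,0.1,0,-0.01,0.002,0.19,0,-0.01,0.002,0.215,0,-0.01,0.002,0.224,0,-0.01,0.002,0.224,0])

```text
time: 46.15
ee_pos: [0.6106, -0.0163, 0.0187]
ee_rot: [0.99, -0.142, -0.0, 0.0]
force: [0.7, -0.1, 0.3]
width: 0.0854
finger_force: 0.0
```

Call:
step_arm(commands=[0,0,0,0,0,0,0,0,0,0,0,0,0,0,0,0,0,0,0,0,0,0,0,0,0,0,0,0,0,0,0,0], jaw=0)

```text
time: 46.95
ee_pos: [0.6115, -0.0163, 0.02]
ee_rot: [0.99, -0.142, 0.001, -0.0]
force: [-0.8, -0.4, 5.7]
width: 0.0284
finger_force: 61.9
```

Call:
step_arm(commands=[0,0,-0.1,0,0,0,-0.4,0,0,0,-0.7,0,0,0,-1,0,0,0,-1,-0.045,0,0,-1,-0.09,0,0,-1,-0.137,0,0,-1,-0.137,0,0,-1,-0.137])

```text
time: 47.85
ee_pos: [0.6103, -0.0166, 0.1691]
ee_rot: [0.997, 0.071, -0.0, -0.0]
force: [-0.2, -0.1, -2.4]
width: 0.0286
finger_force: 59.8
```

Run:
```python
from h import *
st=telemetry.state();print(st['width'],st['force'],st['moment'])
plan([.445,-.016,.18],.149); plan([.445,.275,.18],.149)
s=snap('wrist')
for o in det('wrist','strip'): print(o['score'],o['rect'],o['mask'].sum())
```

```text
0.028571300955630572 [-0.22424375 -0.0751534  -2.37690572] [-0.0323455  -0.03025847  0.0621664 ]
PLAN [-1.091 -0.16  -0.072] spin -0.0023 at [ 0.6103 -0.0166  0.1691] psi 0.142 j7 -1.59 t 47.9
PLAN [-0.816 -2.08  -0.073] spin -0.0023 at [ 0.6103 -0.0166  0.1691] psi 0.142 j7 -1.59 t 47.9
0.62 [281.9, 192.3, 353.8, 345.8] 9786
```

Call:
step_arm(commands=[-0.25,-0.04,-0.07,0,-0.545,-0.08,-0.07,0,-0.545,-0.08,-0.07,0])

```text
time: 48.25
ee_pos: [0.5212, -0.0164, 0.1781]
ee_rot: [0.997, 0.072, -0.004, 0.0]
force: [0.1, 0.3, -2.4]
width: 0.0287
finger_force: 59.7
```

Call:
step_arm(commands=[-0.25,-0.04,0,0,-0.545,-0.08,0,0,-0.545,-0.08,0,0])

```text
time: 48.55
ee_pos: [0.439, -0.0166, 0.1783]
ee_rot: [0.997, 0.072, -0.004, 0.001]
force: [1.1, 0.1, -0.6]
width: 0.0287
finger_force: 59.7
```

Call:
step_arm(commands=[0.07,-0.4,0,0,0.137,-0.96,0,0,0.137,-0.96,0,0])

```text
time: 48.85
ee_pos: [0.4454, 0.1312, 0.18]
ee_rot: [0.997, 0.072, 0.001, -0.0]
force: [0.8, -0.0, -1.0]
width: 0.0287
finger_force: 59.8
```

Call:
step_arm(commands=[0.07,-0.4,0,0,0.137,-0.96,0,0,0.137,-0.96,0,0,0.137,-0.96,0.3,0,0.137,-0.96,0.6,0,0.137,-0.96,0.8,0,0.137,-0.96,0.9,0,0.137,-0.96,0.9,0])

```text
time: 49.65
ee_pos: [0.4434, 0.2742, 0.0426]
ee_rot: [0.997, 0.072, -0.002, 0.001]
force: [-0.0, -0.4, -1.3]
width: 0.0287
finger_force: 59.8
```

Run:
```python
from h import *
plan([.445,.275,.0065],.149)
```

```text
PLAN [ 0.012 -0.004  0.241] spin -0.0012 at [0.4434 0.2742 0.0426] psi 0.145 j7 -2.34 t 49.6
```

Call:
step_arm(commands=[0.01,0,0.1,0,0.01,0,0.18,0,0.01,0,0.22,0,0.01,0,0.235,0,0.01,0,0.242,0,0.01,0,0.242,0,0.01,0,0.242,0])

```text
time: 50.35
ee_pos: [0.4459, 0.275, 0.0085]
ee_rot: [0.997, 0.073, 0.0, -0.0]
force: [0.5, 0.7, -2.3]
width: 0.0281
finger_force: 59.9
```

Call:
step_arm(commands=[0,0,0,0,0,0,0,0,0,0,0,0,0,0,0,0,0,0,0,0,0,0,0,0], jaw=0.55)

```text
time: 50.95
ee_pos: [0.4457, 0.2748, 0.0081]
ee_rot: [0.997, 0.073, -0.0, 0.0]
force: [1.2, -0.2, 0.5]
width: 0.0468
finger_force: 0.0
```

Call:
step_arm(commands=[0,0,-0.15,0,0,0,-0.4,0,0,0,-0.7,0,0,0,-1,0,0,0,-1,0,0,0,-1,0])

```text
time: 51.55
ee_pos: [0.4462, 0.2748, 0.1591]
ee_rot: [0.997, 0.073, 0.001, -0.0]
force: [-0.6, 0.5, -0.4]
width: 0.0471
finger_force: 0.0
```

Run:
```python
from h import *
s=snap('wrist'); strip(s,.021); cyl(s,'wrist','slug',0,[(.018,.005,.031)]); cyl(s,'wrist','hub',0,[(.025,.005,.017),(.015,.005,.051)])
t=snap('top'); sc=snap('scene'); np.save('t.npy',[t,sc],allow_pickle=True)
for n in ('lid','lid_handle'):
    for c,x in (('top',t),('scene',sc),('wrist',s)):
        for o in det(c,n)[:1]:
            k=max(cv2.findContours(o['mask'].astype(np.uint8),0,2)[0],key=cv2.contourArea)
            print(n,c,o['score'],o['rect'],o['mask'].sum(),cv2.approxPolyDP(k,3,True)[:,0].tolist())
def P(th,u,y,out=0): # lid pt: u from hinge, out = off outer face
    return [.554-u*np.cos(th)+out*np.sin(th), .278+y, .06+u*np.sin(th)+out*np.cos(th)]
for th in (1.57,1.7,1.8,1.9,2.0,2.1):
    print(th,[w2px(x,[P(th,.2,.15),P(th,.2,-.15),P(th,0,.15),P(th,0,-.15),P(th,.18,0,.035)]).round().tolist() for x in (t,sc)])
```

```text
strip 0.93 [299. 151. 335. 227.] ((446.6070861816406, 274.72833251953125), (70.19578552246094, 29.846399307250977), 8.327147483825684)
slug 0.62 [410. 132. 456. 176.] centre [0.4943 0.1798] IoU 0.9
slug 0.47 [ 77.   0. 640.  83.] centre [0.6083 0.071 ] IoU 0.11
hub 0.59 [196. 144. 255. 206.] centre [0.4461 0.3604] IoU 0.96
hub 0.58 [  0. 156.  61. 246.] centre [0.3961 0.5448] IoU 0.7
lid top 0.66 [195.5, 190.6, 278.2, 216.7] 959 [[195, 205], [208, 214], [278, 211], [274, 202], [239, 203], [238, 193], [232, 195], [232, 203]]
lid scene 0.7 [355.8, 103.3, 425.7, 179.1] 2039 [[424, 103], [362, 142], [354, 179], [413, 140]]
lid wrist 0.61 [74.0, 0.1, 639.1, 82.9] 29672 [[76, 0], [116, 20], [531, 83], [639, 57], [639, 0]]
lid_handle top 0.78 [194.5, 191.0, 278.7, 215.4] 923 [[196, 205], [206, 214], [278, 212], [275, 203], [238, 203], [238, 194], [233, 195], [235, 200], [231, 204]]
lid_handle scene 0.81 [350.2, 102.6, 428.3, 179.4] 2036 [[424, 103], [362, 143], [354, 179], [412, 141]]
lid_handle wrist 0.9 [80.2, 0.0, 640.0, 84.2] 29631 [[78, 0], [108, 19], [529, 83], [639, 56], [639, 0]]
1.
[... 311 characters left out ...]
180.0], [399.0, 132.0]]]
1.8 [[[195.0, 198.0], [278.0, 197.0], [208.0, 215.0], [282.0, 214.0], [238.0, 191.0]], [[427.0, 107.0], [364.0, 147.0], [410.0, 141.0], [351.0, 180.0], [403.0, 137.0]]]
1.9 [[[196.0, 193.0], [278.0, 192.0], [208.0, 215.0], [282.0, 214.0], [238.0, 187.0]], [[431.0, 111.0], [368.0, 151.0], [410.0, 141.0], [351.0, 180.0], [406.0, 141.0]]]
2.0 [[[196.0, 189.0], [278.0, 187.0], [208.0, 215.0], [282.0, 214.0], [239.0, 183.0]], [[435.0, 115.0], [372.0, 156.0], [410.0, 141.0], [351.0, 180.0], [409.0, 146.0]]]
2.1 [[[197.0, 184.0], [278.0, 183.0], [208.0, 215.0], [282.0, 214.0], [239.0, 180.0]], [[439.0, 120.0], [376.0, 162.0], [410.0, 141.0], [351.0, 180.0], [412.0, 151.0]]]
```

Strip is set at (0.447,0.275) and the hub at (0.446,0.360). The slug has moved to (0.494,0.180), the announced knock presumably; check that it is still upright while rising.

Call:
step_arm(commands=[0,0,-0.3,0.02,0,0,-0.6,0.047,0,0,-0.9,0.047,0,0,-1,0.047,0,0,-1,0.047,0,0,-1,0.047], jaw=0)

```text
time: 52.75
ee_pos: [0.4453, 0.2744, 0.3074]
ee_rot: [1.0, -0.001, -0.0, 0.0]
force: [-0.1, -0.5, -0.2]
width: -0.0
finger_force: 0.0
```

Run:
```python
from h import *
s=snap('wrist'); strip(s,.021); cyl(s,'wrist','slug',0,[(.018,.005,.031)]); cyl(s,'wrist','hub',0,[(.025,.005,.017),(.015,.005,.051)])
o=det('wrist','slug')[0]; m=o['mask'].astype(np.uint8)
k=max(cv2.findContours(m,0,2)[0],key=cv2.contourArea); print(cv2.fitEllipse(k), cv2.minAreaRect(k))
# expected outline dims if upright at fit
g=cv2.cvtColor(s['frame'],cv2.COLOR_BGR2GRAY); l,t,r,b=[int(v) for v in o['rect']]
print(g[t-2:b+3:2,l-2:r+3:2])
p=w2px(s,[[.494+.018*np.cos(a),.18+.018*np.sin(a),.031] for a in np.linspace(0,6.28,30)]).astype(np.float32); print('top ellipse expected',cv2.fitEllipse(p))
plan([.66,.2,.335],0)
```

```text
strip 0.78 [300. 133. 332. 189.] ((446.9425964355469, 275.04852294921875), (74.34520721435547, 32.451412200927734), 8.604440689086914)
slug 0.71 [378. 111. 403. 138.] centre [0.4946 0.1801] IoU 0.88
hub 0.58 [236. 143. 274. 182.] centre [0.4465 0.3609] IoU 0.94
((389.62432861328125, 124.40729522705078), (28.278287887573242, 29.451452255249023), 96.79142761230469) ((390.0, 124.5), (27.0, 28.0), 90.0)
[[178 134 114 112 105 106 118 126 155 181 182 181 182 182 181 181]
 [141 109 105 105 104 102 103 113 134 180 187 183 183 182 185 188]
 [107 105 105 104  97 115 183 227 233 239 240 228 204 185 185 191]
 [107 106 102  96 153 229 246 248 248 248 248 248 246 224 187 191]
 [117 110  93 142 237 248 248 248 248 248 248 248 248 246 224 187]
 [115  95 117 227 248 248 248 248 248 248 248 248 248 248 245 203]
 [108  89 183 246 248 248 248 248 248 248 248 248 248 248 247 224]
 [102  95 220 248 248 248 248 248 248 248 248 248 248 248 248 234]
 [ 97 118 237 248 248 248 248 248 248 248 248 248 248 248 248 235]
 [ 99 128 243 248 248 248 248 248 248 248 248 248 248 248 248 232]
 [105 113 233 248 248 248 248 248 248 248 248 248 248 248 248 229]
 [141 104 223 248 248 248 248 248 248 248 248 248 248 248 246 210]
 [174 131 182 245 248 248 248 248 248 248 248 248 248 248 235 192]
 [179 163 132 222 248 248 248 248 248 248 248 248 248 241 213 175]
 [196 183 169 173 229 246 248 248 248 248 248 247 239 213 199 163]
 [199 193 179 175 176 208 238 244 245 245 237 226 208 199 199 162]]
top ellipse expected ((391.224853515625, 124.8896255493164), (27.56964874267578, 29.59661865234375), 35.05788040161133)
PLAN [ 1.432  0.494 -0.191] spin -0.0006 at [0.4452 0.2745 0.3067] psi -0.002 j7 -2.29 t 53.0
```

Slug's top shows as a full bright circle of the expected size: upright, inside the box. Go behind the lid.

Call:
step_arm(commands=[0,0.3,-0.19,0,0,0.494,-0.19,0,0.35,0.494,-0.19,0,0.7,0.494,-0.19,0,0.7,0.494,-0.19,0])

```text
time: 53.5
ee_pos: [0.555, 0.198, 0.3341]
ee_rot: [1.0, -0.004, -0.001, 0.0]
force: [0.4, -0.8, 0.0]
width: 0.0
finger_force: 0.0
```

Call:
step_arm(commands=[0.35,0,0,0,0.73,0,0,0,0.73,0,0,0,0.73,0,0,0])

```text
time: 53.9
ee_pos: [0.6606, 0.1999, 0.334]
ee_rot: [1.0, -0.002, -0.002, 0.0]
force: [-0.3, 0.6, 0.1]
width: 0.0003
finger_force: 0.0
```

Run:
```python
from h import *
t=snap('top')
for o in det('top','lid')[:2]: print(o['score'],o['rect'])
plan([.66,.2,.22],0)
```

```text
0.63 [197.3, 192.3, 245.8, 214.6]
PLAN [0.01  0.007 0.773] spin -0.0002 at [0.6587 0.2011 0.3359] psi -0.001 j7 -2.04 t 54.0
```

Call:
step_arm(commands=[0.01,0,0.3,0,0.01,0,0.6,0,0.01,0,0.77,0,0.01,0,0.77,0,0.01,0,0.77,0])

```text
time: 54.5
ee_pos: [0.6611, 0.201, 0.2227]
ee_rot: [1.0, -0.0, 0.001, -0.0]
force: [1.4, 0.5, 0.8]
width: 0.0002
finger_force: 0.0
```

Call:
step_arm(commands=[-0.1,0,0,0,-0.2,0,0,0,-0.3,0,0,0,-0.38,0,0,0,-0.44,0,0,0,-0.5,0,-0.02,0,-0.55,0,-0.03,0,-0.59,0,-0.03,0,-0.63,0,-0.03,0,-0.67,0,-0.03,0,-0.725,0,-0.03,0,-0.78,0,-0.025,0])

```text
time: 55.7
ee_pos: [0.5438, 0.2003, 0.2245]
ee_rot: [1.0, -0.001, -0.0, 0.0]
force: [2.3, -0.5, -0.6]
width: -0.0003
finger_force: 0.8
```

```bash
cat >> h.py <<'E'
def lidang():
    from scipy.optimize import minimize_scalar
    for c in ('top','scene'):
        s=snap(c)
        for o in det(c,'lid')[:1]:
            m=o['mask'].astype(np.uint8)
            def f(th):
                e=[.554-.2*np.cos(th),.06+.2*np.sin(th)]
                P=[[x,y,z] for x,z in((.554,.06),e) for y in(.128,.428)]
                im=np.zeros_like(m); cv2.fillConvexPoly(im,cv2.convexHull((w2px(s,P)*16).astype(np.int32)),1,shift=4)
                return -(im&m).sum()/max(1,(im|m).sum())
            v=[f(a) for a in np.arange(0,2.2,.02)]; print(c,round(o['score'],2),'lid ang',round(np.argmin(v)*.02,2),'IoU',-min(v))
E
python3 - <<'E'
from h import *
print(telemetry.state()['force']); lidang(); plan([.5429,.2,.2236],0)
E
```

```text
[ 2.25506927 -0.4712574  -0.57607222]
scene 0.86 lid ang 0.56 IoU -3884342824533491.0
PLAN [-0.006  0.004  0.006] spin -0.0005 at [0.5438 0.2005 0.2246] psi -0.002 j7 -2.13 t 55.9h.py:65: RuntimeWarning: overflow encountered in scalar negative
  return -(im&m).sum()/max(1,(im|m).sum())
```

Call:
step_arm(commands=[-0.06,0,0.015,0,-0.114,0,0.027,0,-0.167,0,0.041,0,-0.22,0,0.057,0,-0.271,0,0.077,0,-0.322,0,0.099,0,-0.371,0,0.123,0,-0.419,0,0.15,0,-0.466,0,0.179,0,-0.511,0,0.211,0,-0.555,0,0.245,0,-0.597,0,0.281,0])

```text
time: 57.1
ee_pos: [0.4543, 0.2008, 0.1822]
ee_rot: [1.0, -0.001, -0.0, -0.0]
force: [1.8, -0.4, 1.5]
width: -0.0005
finger_force: 0.5
```

```bash
sed -i 's/return -(im&m).sum()/return -float((im\&m).sum())/' h.py
python3 - <<'E'
from h import *
print(telemetry.state()['force']); lidang(); plan([.4543,.2,.1825],0)
E
```

```text
[ 1.79974476 -0.42603758  1.45617391]
top 0.59 lid ang 0.84 IoU 0.5712219812002892
scene 0.88 lid ang 0.92 IoU 0.8973526473526473
PLAN [-0.003  0.006 -0.   ] spin -0.0005 at [0.4547 0.2008 0.1825] psi -0.002 j7 -2.2 t 57.3
```

Call:
step_arm(commands=[-0.042,0,0.038,0,-0.08,0,0.077,0,-0.116,0,0.119,0,-0.15,0,0.163,0,-0.181,0,0.207,0,-0.211,0,0.254,0,-0.238,0,0.302,0,-0.263,0,0.351,0,-0.285,0,0.402,0,-0.304,0,0.453,0,-0.321,0,0.506,0,-0.335,0,0.559,0])

```text
time: 58.5
ee_pos: [0.4043, 0.2007, 0.098]
ee_rot: [1.0, -0.001, -0.0, 0.0]
force: [-0.6, 0.1, 0.7]
width: 0.0002
finger_force: 0.4
```

Run:
```python
from h import *
print(telemetry.state()['force']); lidang(); plan([.4,.2,.066],0)
```

```text
[-0.594965    0.0890174   0.68578637]
top 0.82 lid ang 0.46 IoU 0.7308743169398907
scene 0.75 lid ang 0.18 IoU 0.8900915903413822
PLAN [-0.031  0.005  0.217] spin -0.0006 at [0.4046 0.2008 0.0986] psi -0.002 j7 -2.32 t 58.7
```

Call:
step_arm(commands=[-0.006,0,0.03,0,-0.012,0,0.06,0,-0.018,0,0.09,0,-0.023,0,0.12,0,-0.027,0,0.15,0,-0.03,0,0.18,0,-0.03,0,0.2,0,-0.03,0,0.21,0,-0.03,0,0.215,0,-0.03,0,0.22,0,-0.03,0,0.22,0])

```text
time: 59.8
ee_pos: [0.3998, 0.2007, 0.0665]
ee_rot: [1.0, -0.001, -0.0, 0.0]
force: [-3.9, -0.3, 10.7]
width: 0.0002
finger_force: 5.1
```

Call:
step_arm(commands=[0,0,0.004,0,0,0,0.008,0,0,0,0.008,0,0,0,0.008,0])

```text
time: 60.2
ee_pos: [0.3999, 0.2007, 0.0663]
ee_rot: [1.0, -0.001, 0.0, 0.001]
force: [-6.5, -2.7, 23.7]
width: 0.0
finger_force: 11.7
```

Call:
step_arm(commands=[0,0,-0.2,0,0,0,-0.5,0,0,0,-0.9,0,0,0,-1,0,0,0,-1,0,0,0,-1,0])

```text
time: 60.8
ee_pos: [0.4002, 0.2005, 0.2148]
ee_rot: [1.0, -0.001, 0.0, 0.0]
force: [0.2, -0.1, -0.3]
width: 0.0002
finger_force: 0.0
```

Run:
```python
from h import *
lidang()
s=snap('scene'); t=snap('top'); w=snap('wrist')
# free-edge check in wrist: lid outline corners vs closed model
for o in det('wrist','lid')[:1]:
    k=max(cv2.findContours(o['mask'].astype(np.uint8),0,2)[0],key=cv2.contourArea); print(o['score'],o['rect'],cv2.approxPolyDP(k,4,True)[:,0].tolist())
for th in (0,.04,.1): print(th,w2px(w,[[.554-.2*np.cos(th),y,.06+.2*np.sin(th)+.006] for y in(.128,.428)]+[[.554,y,.066] for y in(.128,.428)]).round(1).tolist())
for c,x in (('scene',s),('top',t)):
    for n in ('gauge','jar'):
        for o in det(c,n)[:1]:
            ys,xs=np.nonzero(o['mask']); print(c,n,round(o['score'],2),o['rect'],px2w(x,[[xs.mean(),ys.mean()]],.08 if n=='gauge' else .04)[0].round(3))
```

```text
top 0.61 lid ang 0.3 IoU 0.7262496728605077
scene 0.95 lid ang 0.02 IoU 0.932790837854129
0.83 [23.1, 0.0, 400.0, 231.9] [[25, 2], [82, 231], [385, 228], [398, 0]]
0 [[391.5, 232.1], [84.8, 232.7], [408.1, -1.7], [30.4, -0.8]]
0.04 [[393.4, 235.2], [78.9, 235.7], [408.1, -1.7], [30.4, -0.8]]
0.1 [[396.4, 239.5], [69.3, 240.1], [408.1, -1.7], [30.4, -0.8]]
scene gauge 0.56 [144.2, 278.4, 187.1, 318.8] [ 0.553 -0.598  0.08 ]
scene jar 0.46 [289.8, 207.9, 295.5, 219.2] [ 0.53  -0.111  0.04 ]
top gauge 0.9 [403.6, 207.4, 434.0, 223.6] [ 0.547 -0.426  0.08 ]
top jar 0.5 [335.4, 215.7, 342.7, 224.5] [ 0.527 -0.107  0.04 ]
```

```bash
python3 -c "
from station import workorder; print(workorder.hand_in())"
```

```text
the job is handed in; nothing more can be done
None
```

I measured strip, slug and hub with the gauge in that order (the block was absent) and put the gauge back on its pad. All three parts are upright in the closed box, and I've handed the job in; the hand-in gave no verdict. The slug had shifted about 5 cm inside the box before I closed the lid, but my last look showed it upright.

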